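Build up the spindle of the edge burnisher

ROBOT

A 6-joint arm with a two-finger parallel gripper is mounted at the origin on a cart in front of the work surface, level with it; the furniture and walls round the work are solid. World frame = base frame: x ahead of the robot, y to its left, z up, the work surface at z = 0. Lengths are in mm, angles in rad, forces in N, time in s.
With the tool pointing down it reaches from about 275 to 750 mm from the base axis. Payload 10.2 kg.
Tool frame: the origin (TCP) lies midway between the tips of the shut fingers; the grasp point (between the pads) lies grasp_offset behind it (grasp_offset is the distance from the TCP to the grasp point, in mm); x points along the fingers, z is the direction in which the jaws open and shut, and the axes are right-handed (so a half turn about x gives the same grasp; the last joint's range is limited). The gripper opens to 85 mm and grips with 20 to 120 N. Pads are 22 mm wide; open, the fingers measure 114 mm over their backs; the gripper's body (76 mm by 85 mm) begins 54 mm behind the grasp point. The pads swing forward as they close: fully open they stand 13 mm farther back than shut.
Start: joints at [-1.387, 0.313, 1.498, -0, 1.331, -0.223], TCP at [207.716, -482.167, 231.294] pointing down, gripper open.
Joint ranges: [-2.94, 2.94], [-0.97, 2.17], [0.19, 2.56], [-1.23, 4.37], [0.02, 3.11], [-2.88, 2.88]. Speed limits (rad/s): [2.39, 2.39, 3.01, 3.14, 3.14, 3.14].

INTERFACE

Orientations are given as a unit quaternion [w, x, y, z].
In Python, from rig import sense, capture, calibration, finish_job, grasp_offset gives the robot as it stands.
- The arm moves only by the shell command python3 -m jog 'ROWS' [FORCE]. ROWS is JSON, a list of rows, each an object with "linear": the shift along the tool's x, y, z scaled (see below), a list of three; "rotation": the turn, a rotation vector about the tool's x, y, z scaled (see below), a list of three; "grip": the finger opening in mm, from 0 to 85.4. A call has 1 to 20 rows; each row is the pose to reach, as a shift and turn from the pose measured when the call began, along the tool's axes at that moment; what a row does not reach only later rows make up. The controller multiplies each number of a shift by 0.3 m and each number of a turn by 0.5 rad. A row lasts 1/12 s, in which the tool goes at most 41.7 mm and 7.16 degrees, less where a joint would pass 70% of its speed; a pose out of reach is approached as far as the arm can. A call with a number of a shift or a turn outside -1 to 1 is refused whole. A call with a gripper value outside its range is refused whole. The fingers move at their own pace and stop on an object; FORCE is the grip in N (left out, the last holds). Time passes only in rows, so rows that repeat a pose let the fingers close. It gives the time, the measured TCP pose, the force and the opening at its end, in the units of the state.
- sense(): the state, without advancing time (a new reading comes with each control period).
- capture(name): name is "scene" or "top" or "wrist"; returns (picture, depth): 400x640x3 uint8, red, green, blue; 400x640 float32, mm along the optical axis (not along the pixel's ray), 0 where there is no reading.
- calibration(name): a dict with "intrinsics" (3x3 intrinsics, pixels), "world_from_camera" (4x4, takes a point from camera to world coordinates). Camera axes: x right, y up, looking along -z (the intrinsics and any distortion apply to the point x, -y, -z); pixel columns grow to the right and rows downward; lengths in mm; the calibration is good to about 2 mm. The wrist camera is an equidistant fisheye: a pixel r from the principal point sees the ray r / f radians off the axis. A picture is of the moment at which its call begins: read the wrist's pose just before it. calibration takes no time and is no camera call; for the wrist camera it gives the pose at the moment of the call.
- finish_job(): hands the job in, once; it reports no verdict.
The state is a dict: "time_s": time; "joints": joint angles; "dq": joint speeds; "tau": joint torques, N m; "eef_pos": TCP position; "ee_rot": TCP orientation; "force": force on the tool from outside, world axes, zero at the start; "wrist_torque": the same for the moment, N m; "grip_width": opening from 0.0 (shut) to 1.0 (fully open).
Only numpy, scipy, OpenCV 4.12 (cv2) and the standard library are available. Lean on these libraries where they do the work, as an engineer would, in place of code of your own. Each camera call takes 0.05 s, during which the arm holds its last target.

TASK

Fit the edge burnisher's upright spindle: slide the taller aluminium spacer sleeve down onto the shoulder, then the wooden burnishing wheel, then the thin steel collar on top, each guided all the way down until it sits flat on the part below rather than let drop. Leave the shorter spare sleeve and everything else on the bench where it stands.

Things in the scene. Friction and masses are not known exactly. Their poses are not given: they have to be found in the camera images.
- burnisher: edge burnisher fixed to the bench: grey motor housing, 100 x 80 mm, 40 mm high, on a dark foot plate (x -57 to +73, y -45 to +45 mm) with a vertical steel spindle. Origin on the bench top on the spindle axis, z up; its +x axis points from the spindle to the work rest. Apart from the spindle and the rest, nothing on it is higher than the shoulder
- rest_edge (a point): middle of the near edge of the work rest's top face, 33 mm from the spindle axis along the burnisher's +x, 90 mm above the bench. The rest is a fixed steel plate, 44 mm wide, reaching from here to 67 mm from the axis, on a post; it leaves no room for a finger on that side of the spindle
- shoulder (a point): top face of the steel shoulder (30 mm across) round the foot of the spindle, 46 mm above the bench, on the spindle axis; z is up along the spindle. Lowest part stacked on the spindle rests here
- spindle_tip (a point): tip of the plain steel spindle, on its axis, 113 mm above the bench, 67 mm above the shoulder. The spindle is 14 mm thick, its last 6 mm taper to 7 mm
- tall_sleeve_mid (a point): the taller of two plain aluminium spacer sleeves, standing upright on the bench: 30 mm outside, bore 16.5 mm, 36 mm high, 40 to 85 g. The point is at the centre, half-way up (18 mm above its underside), z along its bore
- short_sleeve_mid (a point): the shorter aluminium spacer sleeve, a spare that stays where it is: 30 mm outside, bore 16.5 mm, 24 mm high. The point is at the centre, half-way up
- wheel_mid (a point): the wooden burnishing wheel, a flat plain disc lying on the bench: 56 mm outside, bore 16.5 mm, 16 mm thick, 35 to 70 g. The point is at the centre, half-way up, z along its bore; both faces alike
- collar_mid (a point): the thin steel collar lying flat on the bench: 33 mm outside, bore 16.5 mm, 12 mm high, 28 to 56 g. The point is at the centre, half-way up, z along its bore; both faces alike
- spool_a_mid (a point): reel of dark blue thread standing upright, 32 mm across, 42 mm high, loose bystander. The point is at the centre, half-way up
- spool_b_mid (a point): reel of grey thread standing upright, 32 mm across, 42 mm high, loose bystander. The point is at the centre, half-way up
- wax_mid (a point): round yellow cake of beeswax, 39 mm across, 13 mm high, loose bystander. The point is at the centre, half-way up
- tin_mid (a point): round red tin, 56 mm across, 35 mm high, loose bystander. The point is at the centre, half-way up
- clip_mid (a point): black fold-back clip, 24 x 19 mm, 28 mm high, loose bystander. The point is at the centre, half-way up
- dye_bottle_mid (a point): black bottle with a screw cap, 34 mm across, 78 mm high, loose bystander. The point is at the centre, half-way up
- glue_bottle_mid (a point): white bottle with a screw cap, 43 mm across, 112 mm high, loose bystander. The point is at the centre, half-way up
Things that resemble listed ones, but are neither listed nor needed, are in the scene too. What is shaped like the part that bears tall_sleeve_mid but purple or turquoise is not meant.

How it is judged:
By the outcome, as a careful person would: the job done as asked, in the order asked, and still so for the second after the job is handed in, with the robot touching nothing.
It also fails if it takes over 67 s, if anything falls off the work surface, if the arm or the gripper's body presses on something with over 40 N, if the wrist force passes 120 N, or if a joint passes its speed limit or range.

## Working session

There is one attempt and no reset: what is moved stays moved. The work goes in short steps, Python scripts to look and compute and a shell command to move; the robot and the scene stay as the last step left them, time stands still between calls to the robot, and variables do not carry over. Pictures are saved under pics/ and viewed, and the job is handed in when it is done.

```bash
ls; mkdir -p pics
python3 - <<'E'
from rig import *
import rig,cv2,numpy as np
print(sense(), grasp_offset if not callable(grasp_offset) else grasp_offset())
for n in ["scene","top","wrist"]:
    c=calibration(n)
    p,d=capture(n)
    cv2.imwrite(f"pics/{n}0.png",p[:,:,::-1]); np.savez(f"{n}0.npz",p=p,d=d,K=c["intrinsics"],T=c["world_from_camera"])
    print(n,c)
E
```

```text
pics
{'time_s': 0.0, 'joints': array([-1.38742229e+00,  3.13447447e-01,  1.49846516e+00, -1.85605929e-05,
        1.33101828e+00, -2.23417742e-01]), 'dq': array([ 0.00041535, -0.00104505,  0.00118922,  0.0004068 ,  0.00064587,
       -0.00042663]), 'tau': array([ 1.04930044e-03, -4.12264717e+01, -2.59744245e+01, -1.05793977e-04,
        4.10244218e-03,  2.85900668e-06]), 'eef_pos': array([ 207.64894261, -481.89219371,  230.72582162]), 'ee_rot': array([ 0.59035966,  0.38903033,  0.59102444, -0.38835678]), 'force': array([ 0.3603158 , -0.1832612 , -0.23708253]), 'wrist_torque': array([ 0.00026403, -0.04717603,  0.04014156]), 'grip_width': 1.0006960829169436} 18.700000000000003
scene {'intrinsics': array([[395.43466927,   0.        , 323.00931306],
       [  0.        , 395.43466927, 199.30229845],
       [  0.        ,   0.        ,   1.        ]]), 'world_from_camera': array([[ 4.68997871e-01,  4.89962033e-01, -7.34832092e-01,
        -8.93881504e+01],
       [-8.82987360e-01,  2.41891932e-01, -4.02270576e-01,
        -4.44301063e+02],
       [-1.93473545e-02,  8.37511492e-01,  5.4607
[... 498 characters left out ...]
.69460430e-03,  1.92566918e-01,  9.81245324e-01,
         1.09080350e+03],
       [ 0.00000000e+00,  0.00000000e+00,  0.00000000e+00,
         1.00000000e+00]])}
wrist {'intrinsics': array([[309.70691629,   0.        , 314.48438548],
       [  0.        , 309.70691629, 198.07514603],
       [  0.        ,   0.        ,   1.        ]]), 'world_from_camera': array([[ 3.96341166e-01,  8.85434606e-01,  2.42732855e-01,
         2.68277004e+02],
       [-9.18101584e-01,  3.82749529e-01,  1.02918799e-01,
        -4.56129870e+02],
       [-1.77801990e-03, -2.63644375e-01,  9.64618309e-01,
         3.72568574e+02],
       [ 0.00000000e+00,  0.00000000e+00,  0.00000000e+00,
         1.00000000e+00]])}
```

View pics/top0.png

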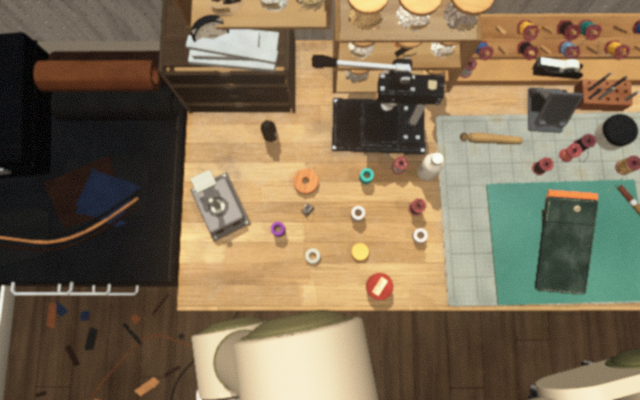

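View pics/scene0.png

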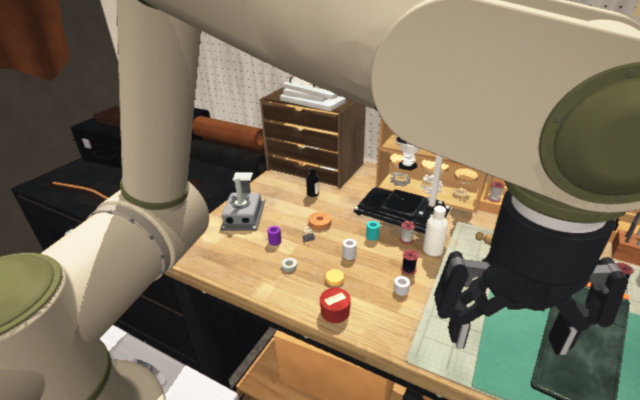

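View pics/wrist0.png

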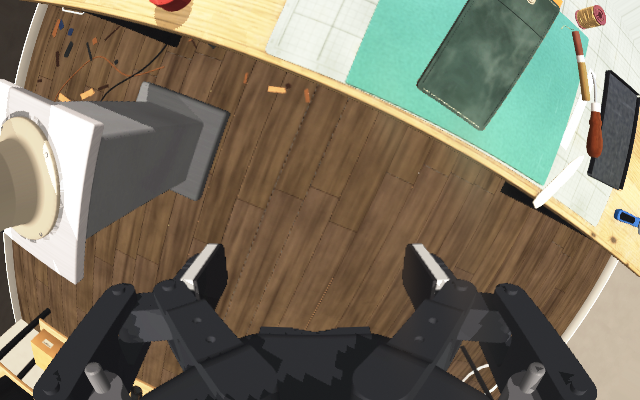

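```bash
cat > h.py <<'E'
import numpy as np,cv2
def ray(px,K,T,fish=False):
    x=(px[0]-K[0,2])/K[0,0];y=(px[1]-K[1,2])/K[1,1]
    if fish:
        r=np.hypot(x,y); s=np.sin(r)/r if r>1e-9 else 1; v=np.array([x*s,-y*s,-np.cos(r)])
    else: v=np.array([x,-y,-1.])
    return T[:3,3],T[:3,:3]@v
def onz(px,z,K,T,fish=False):
    o,v=ray(px,K,T,fish); return o+v*(z-o[2])/v[2]
def proj(P,K,T,fish=False):
    c=T[:3,:3].T@(np.asarray(P,float)-T[:3,3]); x,y,z=c[0],-c[1],-c[2]
    if fish:
        r=np.hypot(x,y); t=np.arctan2(r,z); x,y=x/r*t,y/r*t
    else: x,y=x/z,y/z
    return np.array([K[0,0]*x+K[0,2],K[1,1]*y+K[1,2]])
def load(n):
    q=np.load(n); return q['p'],q['d'],q['K'],q['T']
E
python3 - <<'E'
from h import *
for n,(x0,y0,w,h),s in [("top0",(180,110,270,200),3),("scene0",(200,160,240,170),3)]:
    p=cv2.imread(f"pics/{n}.png"); cv2.imwrite(f"pics/{n}z.png",cv2.resize(p[y0:y0+h,x0:x0+w],None,fx=2.9,fy=2.9,interpolation=cv2.INTER_CUBIC))
p,d,K,T=load("top0.npz")
for n,px,z in [("tallcand",(358,213),36),("shortcand",(420,236),24),("wheel",(306,181),16),("collar",(312,256),12),("spindle",(219,206),113)]:
    u,v=px; o,r=ray(px,K,T); print(n,onz(px,z,K,T).round(1),"depth pt",(o+r*d[v,u]).round(1))
    print(np.round((1090-d[v-3:v+4:3,u-9:u+10:3])))
E
```

```text
tallcand [ 509.6 -177.4   36. ] depth pt [ 5.154e+02 -1.799e+02 -2.000e-01]
[[-15.  23.  22.   7.  21.  23. -20.]
 [-13.  22. -13. -14.  -0.  24. -11.]
 [-13.  21.  24. -10.  22.  23. -14.]]
shortcand [ 461.4 -309.7   24. ] depth pt [ 463.9 -313.9    2.5]
[[-9. 22. 20. -2. 17. 21. -5.]
 [-2. 19. -5. -0.  6. 21. -3.]
 [-4. 14. 22. -4. 22. 21. -0.]]
wheel [584.5 -65.5  16. ] depth pt [588.8 -64.8  -3.1]
[[-13. -11. -14. -26. -12. -17. -17.]
 [-13.  -9. -27. -32. -28. -13. -15.]
 [-12. -11. -16. -30. -10. -11.  -9.]]
collar [420.3 -78.8  12. ] depth pt [ 4.212e+02 -7.860e+01  4.000e-01]
[[ 5. 16. 14.  3.  7. 13.  2.]
 [ 7. 17.  3.  4.  5. 15.  2.]
 [ 6. 15. 15.  0. 14. 17.  8.]]
spindle [512.1 103.8 113. ] depth pt [521.  114.6  62.2]
[[93. 87. 73. 26. 24. 23. 19.]
 [25. 69. 62. 44. 27. 20. 27.]
 [27. 31. 31. 30. 32. 27. 24.]]
```

View pics/top0z.png

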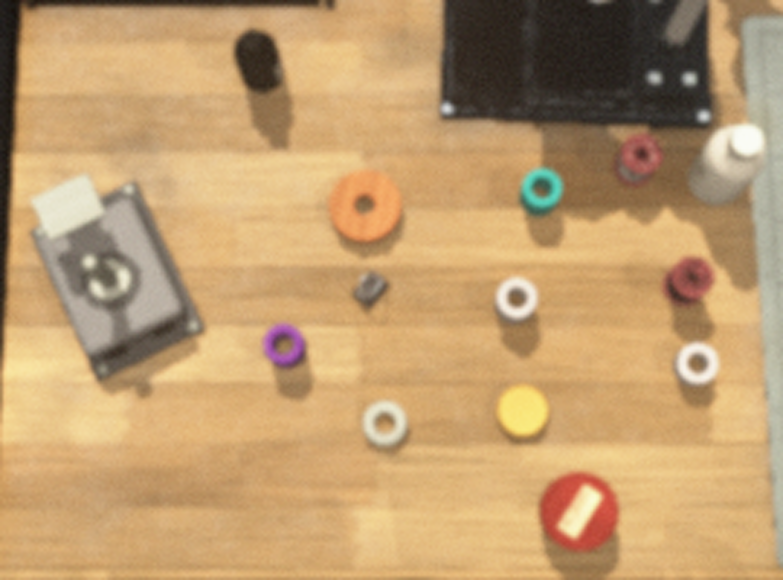

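View pics/scene0z.png

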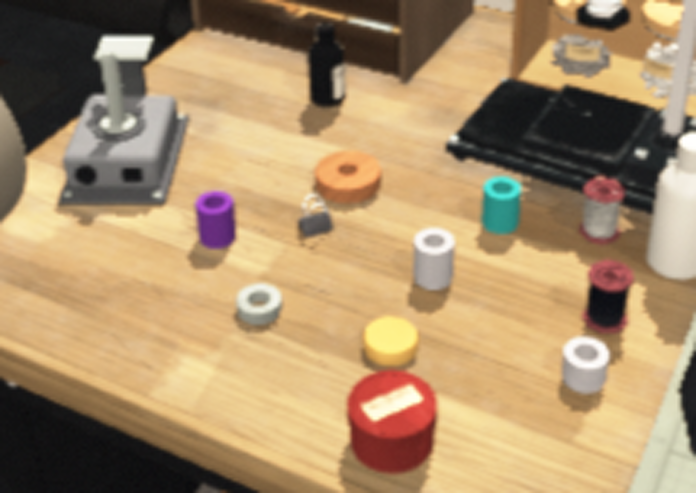

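```bash
cat >> h.py <<'E'
from scipy.spatial.transform import Rotation as R
def rot(s): q=s['ee_rot']; return R.from_quat([q[1],q[2],q[3],q[0]])
def yawrot(deg):
    # tool pointing down, jaw axis (tool z) at yaw deg in world
    a=np.radians(deg); x=np.array([0,0,-1.]); z=np.array([np.cos(a),np.sin(a),0]); y=np.cross(z,x)
    return R.from_matrix(np.c_[x,y,z])
def rows(s,pos,Rt):
    r=rot(s); l=r.inv().apply(np.asarray(pos)-s['eef_pos'])/300; w=(r.inv()*Rt).as_rotvec()/0.5
    print("linear",l.round(3),"rotation",w.round(3))
E
python3 - <<'E'
from h import *
from rig import *
s=sense(); M=rot(s).as_matrix(); print(M.round(3)); print("jaw yaw",np.degrees(np.arctan2(M[1,2],M[0,2])))
p,d,K,T=load("top0.npz"); hsv=cv2.cvtColor(p,cv2.COLOR_RGB2HSV)
P,D,K2,T2=load("scene0.npz")
def cen(c,m,r=16):
    mm=np.zeros(m.shape,np.uint8); cv2.circle(mm,c,r,255,-1); mm&=m
    cs,_=cv2.findContours(mm,cv2.RETR_EXTERNAL,cv2.CHAIN_APPROX_NONE); c=max(cs,key=cv2.contourArea)
    return cv2.fitEllipse(c)
white=((hsv[...,1]<70)&(hsv[...,2]>140)).astype(np.uint8)*255
orange=((hsv[...,1]>130)&(hsv[...,0]<14)&(hsv[...,2]>120)).astype(np.uint8)*255
for n,c,m,z in [("sleeve",(358,213),white,36),("collar",(312,256),white,12),("wheel",(306,181),orange,16)]:
    e=cen(c,m); print(n,e,onz(e[0],z,K,T).round(1))
# burnisher from zoom reading
z=lambda u,v:(180+u/2.9,110+v/2.9)
print("shoulder",onz(z(107,280),46,K,T),"tip",onz(z(90,262),113,K,T))
for n,q,h in [("rest",(34,207),90),("rest",(90,177),90),("rest",(103,224),90),("rest",(48,237),90),("foot",(130,187),5),("foot",(197,327),5),("foot",(102,372),5)]:
    print(n,onz(z(*q),h,K,T))
zs=lambda u,v:(200+u/2.9,160+v/2.9)
print("scene shoulder",onz(zs(118,122),46,K2,T2),"tip",onz(zs(111,57),113,K2,T2))
E
```

```text
[[-0.     0.918  0.396]
 [ 0.001  0.396 -0.918]
 [-1.     0.    -0.001]]
jaw yaw -66.69165273488575
sleeve ((357.60296630859375, 212.7874755859375), (13.292140007019043, 14.342068672180176), 12.949378967285156) [ 510.1 -176.6   36. ]
collar ((312.2417907714844, 255.67083740234375), (14.13504409790039, 14.72415828704834), 1.5630406141281128) [421.  -79.4  12. ]
wheel ((304.72021484375, 183.32655334472656), (16.644996643066406, 22.743947982788086), 115.0648193359375) [579.3 -62.7  16. ]
shoulder [522.71485753 122.43424069  46.        ] tip [523.56179971 120.1202296  113.        ]
rest [567.65860969 166.72684851  90.        ]
rest [589.39181594 127.85296135  90.        ]
rest [555.17663289 117.27529693  90.        ]
rest [545.92601374 155.79210883  90.        ]
foot [602.55759832 116.30921224   5.        ]
foot [493.64914735  61.8079398    5.        ]
foot [459.73743624 132.40132124   5.        ]
scene shoulder [522.6923501  120.09305923  46.        ] tip [519.05025361 113.162097   113.        ]
```

Run:
```python
from h import *
from rig import *
s=sense()
rows(s,(510,-177,170),yawrot(-63.5))
```

```text
linear [ 0.204  1.328 -0.535] rotation [-0.111 -0.002 -0.001]
```

```bash
python3 -m jog '[{"linear":[0,0.12,-0.05],"rotation":[-0.11,0,0],"grip":85},{"linear":[0,0.25,-0.1],"rotation":[-0.11,0,0],"grip":85},{"linear":[0.02,0.37,-0.15],"rotation":[-0.11,0,0],"grip":85},{"linear":[0.04,0.5,-0.2],"rotation":[-0.11,0,0],"grip":85},{"linear":[0.06,0.62,-0.25],"rotation":[-0.11,0,0],"grip":85},{"linear":[0.08,0.75,-0.3],"rotation":[-0.11,0,0],"grip":85},{"linear":[0.1,0.87,-0.35],"rotation":[-0.11,0,0],"grip":85},{"linear":[0.12,0.95,-0.4],"rotation":[-0.11,0,0],"grip":85},{"linear":[0.14,0.95,-0.45],"rotation":[-0.11,0,0],"grip":85},{"linear":[0.14,0.95,-0.45],"rotation":[-0.11,0,0],"grip":85}]'
python3 - <<'E'
from h import *
from rig import *
s=sense()
rows(s,(510,-177,170),yawrot(-63.5)); print(s['time_s'])
E
```

```text
time_s: 0.98
eef_pos: [415.7, -242.3, 187.8]
ee_rot: [0.6, 0.372, 0.603, -0.371]
force: [0.5, -0.6, 0.1]
grip_width: 0.994
linear [ 0.059  0.378 -0.053] rotation [ 0.005 -0.008  0.001]
0.9833
```

```bash
python3 -m jog '[{"linear":[0.02,0.12,-0.02],"rotation":[0,0,0],"grip":70},{"linear":[0.04,0.25,-0.04],"rotation":[0,0,0],"grip":60},{"linear":[0.06,0.378,-0.053],"rotation":[0,0,0],"grip":60},{"linear":[0.06,0.378,-0.053],"rotation":[0,0,0],"grip":60},{"linear":[0.06,0.378,-0.053],"rotation":[0,0,0],"grip":60}]'
python3 - <<'E'
from h import *
from rig import *
s=sense(); c=calibration("wrist"); p,d=capture("wrist"); s2=sense()
cv2.imwrite("pics/w1.png",p[:,:,::-1]); np.savez("w1.npz",p=p,d=d,K=c["intrinsics"],T=c["world_from_camera"],pos=s['eef_pos'],q=s['ee_rot'])
print(s['eef_pos'],s2['eef_pos'],s['dq'].round(3))
print(proj((510,-177,36),c["intrinsics"],c["world_from_camera"],True), proj(s['eef_pos'],c["intrinsics"],c["world_from_camera"],True))
E
```

```text
time_s: 1.4
eef_pos: [510.5, -177.0, 169.3]
ee_rot: [0.6, 0.371, 0.604, -0.37]
force: [-0.1, -0.3, -0.4]
grip_width: 0.707
[ 510.50021972 -176.99822022  169.29275316] [ 509.81702736 -177.73940465  169.64875195] [-0.046 -0.033  0.026 -0.007 -0.    -0.012]
[314.9990371  188.51411302] [314.43392024 250.17690061]
```

View pics/w1.png

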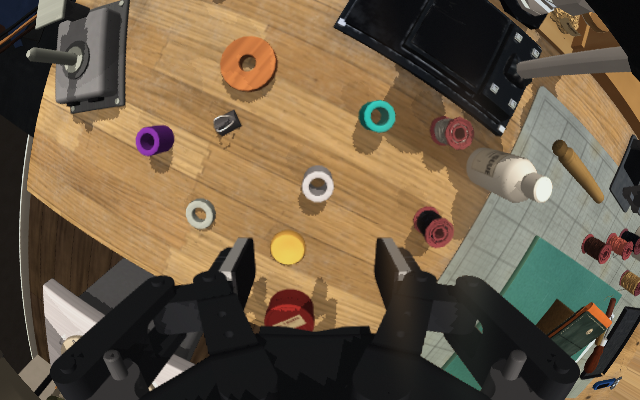

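```bash
cat >> h.py <<'E'
def loadw(n):
    q=np.load(n); return q['p'],q['d'],q['K'],q['T']
def ring(p,c,r,kind):
    hsv=cv2.cvtColor(p,cv2.COLOR_RGB2HSV)
    if kind=="metal": m=((hsv[...,1]<75)&(hsv[...,2]>150))
    else: m=((hsv[...,1]>140)&(hsv[...,0]<16)&(hsv[...,2]>110))
    m=m.astype(np.uint8)*255; mm=np.zeros_like(m); cv2.circle(mm,c,r,255,-1); mm&=m
    cs,h=cv2.findContours(mm,cv2.RETR_CCOMP,cv2.CHAIN_APPROX_NONE)
    out=[]
    for i,k in enumerate(cs):
        if len(k)>=12: out.append(("hole" if h[0][i][3]>=0 else "outer",cv2.contourArea(k),cv2.fitEllipse(k)))
    return out
E
python3 - <<'E'
from h import *
p,d,K,T=loadw("w1.npz")
for n,c,r,k,z in [("sleeve",(318,185),24,"metal",36),("collar",(200,214),20,"metal",12),("wheel",(248,63),34,"wood",16)]:
    for t,a,e in ring(p,c,r,k): print(n,t,a,np.round(e[0],1),np.round(e[1],1),onz(e[0],z,K,T,True).round(1))
a=p[0:120,0:140];cv2.imwrite("pics/w1b.png",cv2.resize(a[:,:,::-1],None,fx=5,fy=5,interpolation=cv2.INTER_CUBIC))
a=p[150:240,170:350];cv2.imwrite("pics/w1c.png",cv2.resize(a[:,:,::-1],None,fx=4,fy=4,interpolation=cv2.INTER_CUBIC))
E
```

```text
sleeve outer 739.0 [317.4 186.1] [30.4 31.1] [ 513. -178.   36.]
sleeve hole 279.5 [317.5 186.4] [18.8 19.1] [ 512.8 -178.1   36. ]
collar outer 548.0 [198.6 214.3] [24.7 28.4] [423.6 -81.   12. ]
collar hole 186.0 [198.5 214.4] [14.4 16.6] [423.5 -80.9  12. ]
wheel outer 0.0 [277.  64.] [0.  8.1] [597.5 -92.6  16. ]
wheel outer 2341.0 [247.5  62.9] [52.2 57.2] [586.9 -66.1  16. ]
wheel hole 239.0 [246.8  62.4] [17.1 17.9] [587.1 -65.3  16. ]
```

View pics/w1c.png

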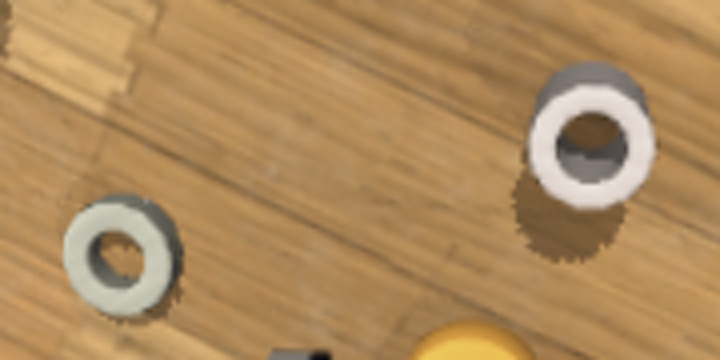

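Run:
```python
from h import *
from rig import *
s=sense()
rows(s,(512,-178,60),yawrot(-63.5))
```

```text
linear [0.365 0.007 0.006] rotation [ 0.006 -0.009  0.002]
```

```bash
cat > look.py <<'E'
import sys
from h import *
from rig import *
def look(n,cam="wrist"):
    s=sense(); c=calibration(cam); p,d=capture(cam)
    cv2.imwrite(f"pics/{n}.png",p[:,:,::-1]); np.savez(f"{n}.npz",p=p,d=d,K=c["intrinsics"],T=c["world_from_camera"],pos=s['eef_pos'],q=s['ee_rot'])
    print("t",s['time_s'],"pos",s['eef_pos'].round(1),"F",s['force'].round(1),"grip",round(s['grip_width']*85.4,1))
    return s,p,d,c["intrinsics"],c["world_from_camera"]
E
python3 -m jog '[{"linear":[0.1,0.004,0.004],"rotation":[0,0,0],"grip":55},{"linear":[0.2,0.007,0.006],"rotation":[0,0,0],"grip":50},{"linear":[0.3,0.007,0.006],"rotation":[0,0,0],"grip":50},{"linear":[0.365,0.007,0.006],"rotation":[0.006,-0.009,0],"grip":50},{"linear":[0.365,0.007,0.006],"rotation":[0.006,-0.009,0],"grip":50},{"linear":[0.365,0.007,0.006],"rotation":[0.006,-0.009,0],"grip":50}]'
python3 - <<'E'
from look import *
s,p,d,K,T=look("w2")
print(proj((512,-178,36),K,T,True))
E
```

```text
time_s: 1.95
eef_pos: [511.6, -179.2, 60.6]
ee_rot: [0.601, 0.372, 0.601, -0.373]
force: [0.9, 0.1, 0.8]
grip_width: 0.583
t 1.95 pos [ 511.6 -179.2   60.6] F [0.9 0.1 0.8] grip 49.8
[313.00470619 230.68307082]
```

View pics/w2.png

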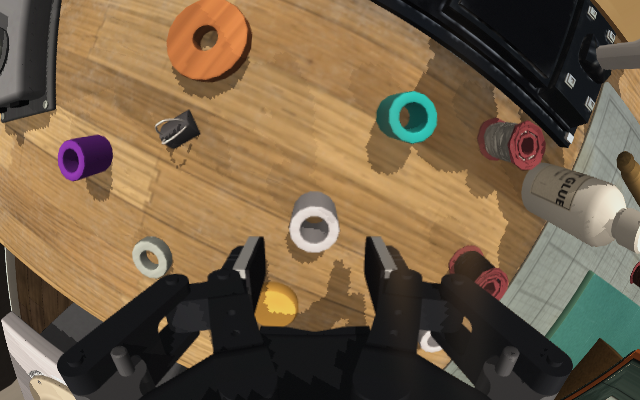

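Run:
```python
from h import *
from rig import *
p,d,K,T=loadw("w2.npz")
for n,c,r,k,z in [("sleeve",(314,228),30,"metal",36),("collar",(152,258),24,"metal",12),("wheel",(207,38),48,"wood",16)]:
    for t,a,e in ring(p,c,r,k):
        if a>50: print(n,t,a,np.round(e[0],1),np.round(e[1],1),onz(e[0],z,K,T,True).round(1))
s=sense()
rows(s,(512,-178,5),yawrot(-63.5))
```

```text
sleeve outer 1775.5 [313.9 228.8] [46.1 49.2] [ 513.3 -178.    36. ]
sleeve hole 644.5 [313.9 229.1] [27.7 29.7] [ 513.1 -178.    36. ]
collar outer 910.0 [148.8 259.2] [29.  40.1] [424.1 -81.3  12. ]
collar hole 300.0 [148.5 259.5] [16.8 22.9] [423.7 -81.2  12. ]
wheel outer 5000.0 [206.6  38.7] [73.6 86.6] [586.6 -67.3  16. ]
wheel hole 523.0 [204.8  37.3] [24.5 27.4] [587.1 -65.8  16. ]
linear [ 0.189  0.001 -0.005] rotation [-0.003  0.003  0.001]
```

```bash
python3 -m jog '[{"linear":[0.09,0.005,-0.004],"rotation":[0,0,0],"grip":50},{"linear":[0.17,0.005,-0.004],"rotation":[0,0,0],"grip":50},{"linear":[0.19,0.005,-0.004],"rotation":[0,0,0],"grip":50},{"linear":[0.19,0.005,-0.004],"rotation":[0,0,0],"grip":40},{"linear":[0.19,0.005,-0.004],"rotation":[0,0,0],"grip":26},{"linear":[0.19,0.005,-0.004],"rotation":[0,0,0],"grip":26},{"linear":[0.19,0.005,-0.004],"rotation":[0,0,0],"grip":26},{"linear":[0.19,0.005,-0.004],"rotation":[0,0,0],"grip":26},{"linear":[0.19,0.005,-0.004],"rotation":[0,0,0],"grip":26}]' 40
python3 - <<'E'
from look import *
s,p,d,K,T=look("w3")
a=p[150:330,220:420];cv2.imwrite("pics/w3z.png",cv2.resize(a[:,:,::-1],None,fx=3,fy=3))
E
```

```text
time_s: 2.75
eef_pos: [514.1, -178.4, 6.4]
ee_rot: [0.603, 0.372, 0.599, -0.373]
force: [-0.6, -0.8, 8.0]
grip_width: 0.33
t 2.75 pos [ 514.1 -178.4    6.4] F [-0.6 -0.8  8. ] grip 28.2
```

View pics/w3z.png

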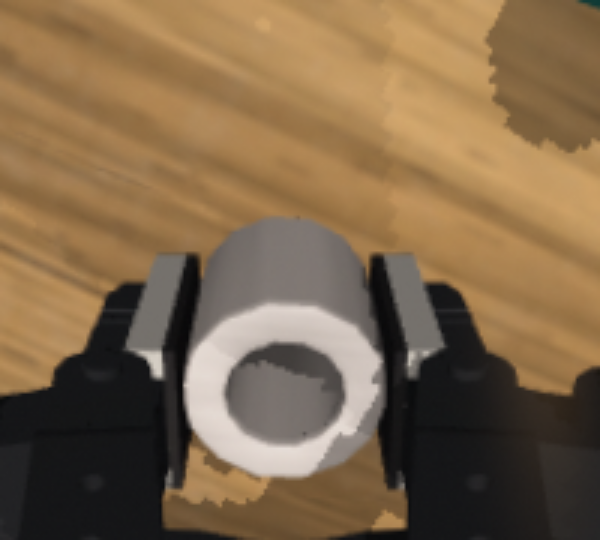

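```bash
python3 -m jog '[{"linear":[-0.03,0,0],"rotation":[0,0,0],"grip":26},{"linear":[-0.12,0,0],"rotation":[0,0,0],"grip":26},{"linear":[-0.24,0,0],"rotation":[0,0,0],"grip":26},{"linear":[-0.36,0,0],"rotation":[0,0,0],"grip":26},{"linear":[-0.48,0,-0.03],"rotation":[0,0,0],"grip":26},{"linear":[-0.56,0.04,-0.12],"rotation":[0,0,0],"grip":26},{"linear":[-0.58,0.08,-0.24],"rotation":[0,0,0],"grip":26},{"linear":[-0.58,0.13,-0.36],"rotation":[0,0,0],"grip":26},{"linear":[-0.58,0.18,-0.48],"rotation":[0,0,0],"grip":26},{"linear":[-0.58,0.23,-0.6],"rotation":[0,0,0],"grip":26},{"linear":[-0.58,0.28,-0.72],"rotation":[0,0,0],"grip":26},{"linear":[-0.58,0.31,-0.82],"rotation":[0,0,0],"grip":26},{"linear":[-0.58,0.33,-0.874],"rotation":[0,0,0],"grip":26},{"linear":[-0.58,0.33,-0.874],"rotation":[0,0,0],"grip":26},{"linear":[-0.58,0.33,-0.874],"rotation":[0,0,0],"grip":26},{"linear":[-0.58,0.33,-0.874],"rotation":[0,0,0],"grip":26}]' 40
python3 - <<'E'
from look import *
s,p,d,K,T=look("w4")
print(proj((522,119,113),K,T,True))
E
```

```text
time_s: 4.13
eef_pos: [485.7, 100.4, 180.0]
ee_rot: [0.603, 0.372, 0.599, -0.373]
force: [0.7, -0.6, -0.4]
grip_width: 0.328
t 4.1333 pos [485.7 100.4 180. ] F [ 0.7 -0.6 -0.4] grip 28.0
[313.28606505 152.6682154 ]
```

View pics/w4.png

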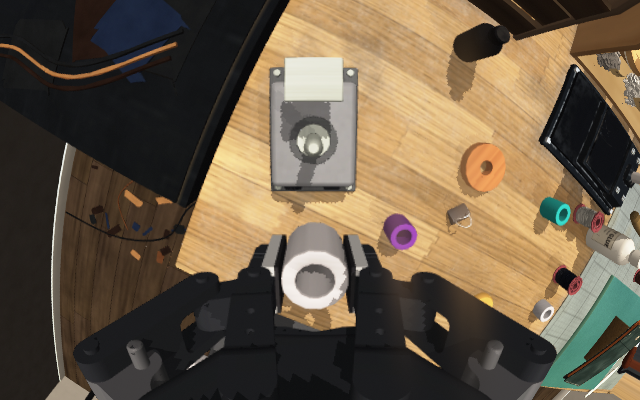

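Run:
```python
from h import *
p=cv2.imread("pics/w4.png")
cv2.imwrite("pics/w4z.png",cv2.resize(p[50:200,255:375],None,fx=5,fy=5,interpolation=cv2.INTER_CUBIC)[:600])
cv2.imwrite("pics/w4y.png",cv2.resize(p[215:325,255:375],None,fx=5,fy=5,interpolation=cv2.INTER_CUBIC))
```

```text
(no output)
```

View pics/w4z.png

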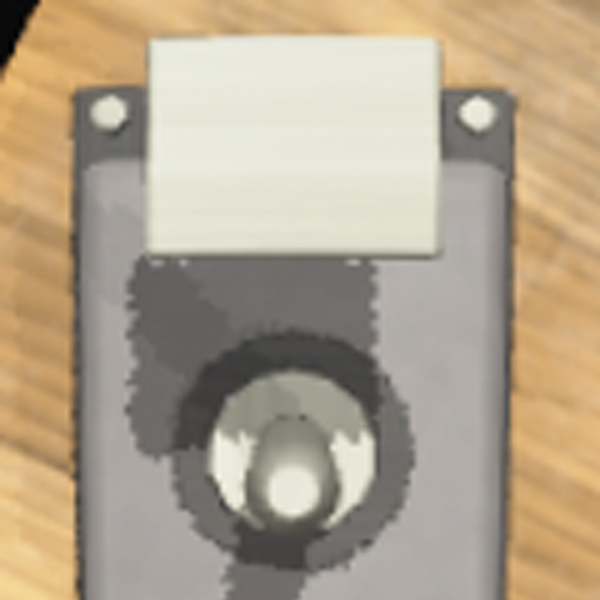

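View pics/w4y.png

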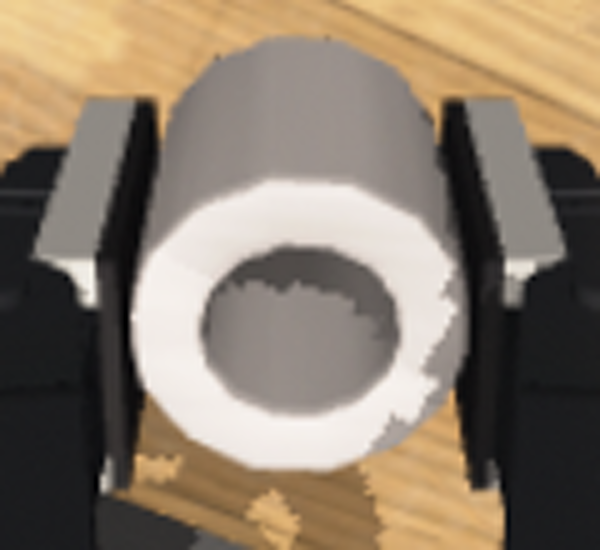

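Run:
```python
from h import *
q=np.load("w4.npz"); K,T,pos=q['K'],q['T'],q['pos']
Rm=R.from_quat(q['q'][[1,2,3,0]])
print(Rm.as_matrix().round(4))
tip=onz((313.6,148),113,K,T,True); sh=onz((313.6,140.4),46,K,T,True); print("tip",tip,"sh",sh)
r1=onz((255+148/5,50+255/5),90,K,T,True); r2=onz((255+441/5,50+255/5),90,K,T,True); m=(r1+r2)/2; e=r2-r1
print("rest edge mid",m, "width",np.linalg.norm(e),"burn x dir",np.degrees(np.arctan2(-e[0],e[1])), "dist",np.linalg.norm((m-tip)[:2]))
sl=onz((314.9,280.3),pos[2]+29.6,K,T,True); print("sleeve",sl,"in tool",Rm.inv().apply(sl-pos), "tip in tool",Rm.inv().apply(tip-pos))
w1=onz((255+131/5,280),pos[2]+29.6,K,T,True);w2=onz((255+467/5,280),pos[2]+29.6,K,T,True);print(np.linalg.norm(w1-w2))
b=onz((255+301/5,215+330/5),pos[2]+29.6,K,T,True);print("bore",b)
```

```text
[[ 0.0039  0.8957  0.4447]
 [-0.0037  0.4447 -0.8957]
 [-1.      0.0019  0.0051]]
tip [524.94863357 120.22782809 113.        ] sh [524.8815095  120.06972073  46.        ]
rest edge mid [554.71064092 134.72557019  90.        ] width 43.3279292420901 burn x dir -153.56306874826794 dist 33.10531086941933
sleeve [485.5269844  100.24233461 209.56913451] in tool [-29.59974541  -0.18297647   0.20269909] tip in tool [67.04878277 43.83298272 -0.65837645]
28.02517512838327
bore [485.27645414  99.97814788 209.56913451]
```

Run:
```python
from h import *
from rig import *
s=sense()
rows(s,(525.2,120.4,130),yawrot(-63.5))
```

```text
linear [ 0.166  0.147 -0.003] rotation [-0.005  0.01  -0.003]
```

```bash
python3 -m jog '[{"linear":[0.02,0.07,-0.001],"rotation":[0,0,0],"grip":26},{"linear":[0.05,0.14,-0.003],"rotation":[-0.005,0.01,-0.003],"grip":26},{"linear":[0.1,0.147,-0.003],"rotation":[-0.005,0.01,-0.003],"grip":26},{"linear":[0.15,0.147,-0.003],"rotation":[-0.005,0.01,-0.003],"grip":26},{"linear":[0.166,0.147,-0.003],"rotation":[-0.005,0.01,-0.003],"grip":26},{"linear":[0.166,0.147,-0.003],"rotation":[-0.005,0.01,-0.003],"grip":26},{"linear":[0.166,0.147,-0.003],"rotation":[-0.005,0.01,-0.003],"grip":26},{"linear":[0.166,0.147,-0.003],"rotation":[-0.005,0.01,-0.003],"grip":26}]' 40
python3 - <<'E'
from look import *
s,p,d,K,T=look("w5"); rows(s,(525.2,120.4,108),yawrot(-63.5))
cv2.imwrite("pics/w5z.png",cv2.resize(p[150:310,235:395,::-1],None,fx=3.7,fy=3.7,interpolation=cv2.INTER_CUBIC))
E
```

```text
time_s: 4.85
eef_pos: [525.5, 120.0, 131.1]
ee_rot: [0.602, 0.373, 0.601, -0.372]
force: [0.3, -0.3, -0.8]
grip_width: 0.33
t 4.85 pos [525.5 120.  131.1] F [ 0.3 -0.3 -0.8] grip 28.2
linear [ 0.077 -0.    -0.002] rotation [-0.001  0.001 -0.003]
```

View pics/w5z.png

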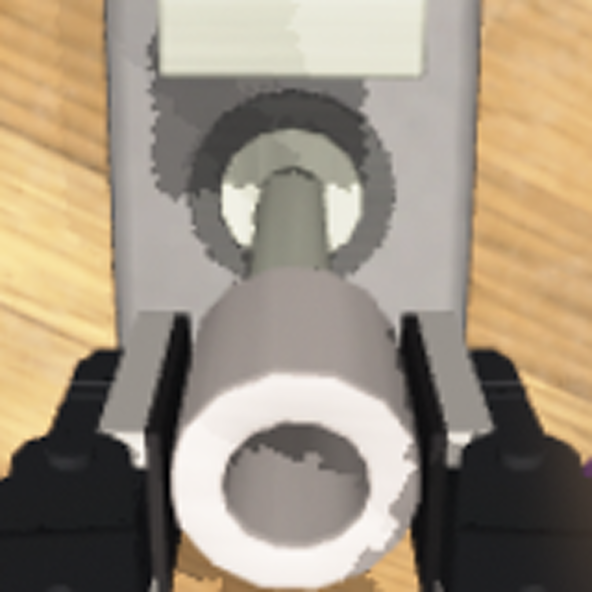

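```bash
python3 -m jog '[{"linear":[0.02,0,-0.002],"rotation":[0,0,-0.003],"grip":26},{"linear":[0.03,0,-0.002],"rotation":[0,0,-0.003],"grip":26},{"linear":[0.045,0,-0.002],"rotation":[0,0,-0.003],"grip":26},{"linear":[0.06,0,-0.002],"rotation":[0,0,-0.003],"grip":26},{"linear":[0.077,0,-0.002],"rotation":[0,0,-0.003],"grip":26},{"linear":[0.077,0,-0.002],"rotation":[0,0,-0.003],"grip":26}]' 40
python3 - <<'E'
from look import *
s,p,d,K,T=look("w6"); print(s['wrist_torque']);rows(s,(525.2,120.4,54),yawrot(-63.5))
cv2.imwrite("pics/w6z.png",cv2.resize(p[150:310,235:395,::-1],None,fx=3.7,fy=3.7,interpolation=cv2.INTER_CUBIC))
E
```

```text
time_s: 5.4
eef_pos: [525.0, 120.6, 106.9]
ee_rot: [0.601, 0.372, 0.601, -0.372]
force: [2.0, 0.4, -0.8]
grip_width: 0.33
t 5.4 pos [525.  120.6 106.9] F [ 2.   0.4 -0.8] grip 28.2
[ 0.02839187 -0.10615796 -0.04041692]
linear [0.176 0.    0.001] rotation [-0.001  0.     0.001]
```

View pics/w6z.png

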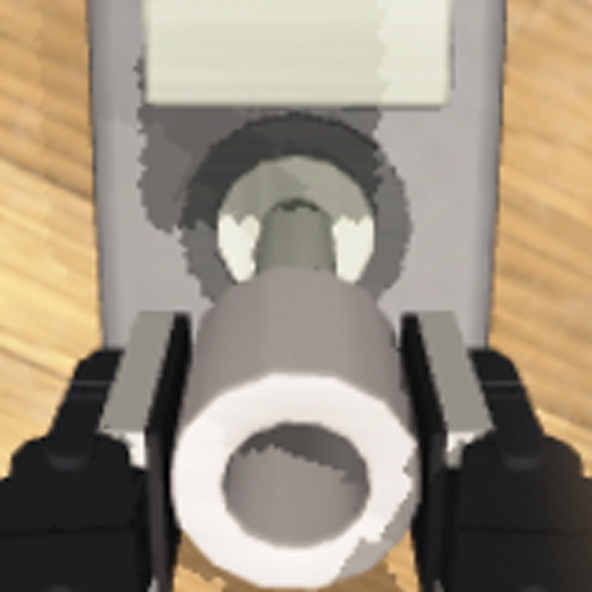

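```bash
python3 -m jog '[{"linear":[0.03,0,0],"rotation":[0,0,0],"grip":26},{"linear":[0.06,0,0],"rotation":[0,0,0],"grip":26},{"linear":[0.08,0,0],"rotation":[0,0,0],"grip":26},{"linear":[0.1,0,0],"rotation":[0,0,0],"grip":26},{"linear":[0.12,0,0],"rotation":[0,0,0],"grip":26},{"linear":[0.14,0,0],"rotation":[0,0,0],"grip":26},{"linear":[0.155,0,0],"rotation":[0,0,0],"grip":26},{"linear":[0.165,0,0],"rotation":[0,0,0],"grip":26},{"linear":[0.165,0,0],"rotation":[0,0,0],"grip":26}]' 40
python3 - <<'E'
from look import *
s=sense(); print(s['wrist_torque'],s['force']);rows(s,(525.2,120.4,52.5),yawrot(-63.5))
E
```

```text
time_s: 6.2
eef_pos: [525.0, 120.6, 57.3]
ee_rot: [0.601, 0.372, 0.601, -0.372]
force: [2.1, 0.9, -1.3]
grip_width: 0.33
[ 0.1699687  -0.27958089  0.02385515] [ 2.12798992  0.9409059  -1.297342  ]
linear [0.016 0.    0.001] rotation [-0.001 -0.     0.002]
```

```bash
python3 -m jog '[{"linear":[0.006,0,0],"rotation":[0,0,0],"grip":26},{"linear":[0.01,0,0],"rotation":[0,0,0],"grip":26},{"linear":[0.013,0,0],"rotation":[0,0,0],"grip":26},{"linear":[0.016,0,0],"rotation":[0,0,0],"grip":26},{"linear":[0.016,0,0],"rotation":[0,0,0],"grip":26}]' 40
python3 - <<'E'
from look import *
s,p,d,K,T=look("w7"); print(s['wrist_torque'],s['force'])
cv2.imwrite("pics/w7z.png",cv2.resize(p[150:310,235:395,::-1],None,fx=3.7,fy=3.7,interpolation=cv2.INTER_CUBIC))
E
```

```text
time_s: 6.62
eef_pos: [525.1, 120.6, 52.5]
ee_rot: [0.601, 0.372, 0.601, -0.372]
force: [1.6, 0.2, -1.1]
grip_width: 0.333
t 6.6167 pos [525.1 120.6  52.5] F [ 1.6  0.2 -1.1] grip 28.4
[ 0.12595187 -0.26525244  0.014031  ] [ 1.55544388  0.22835564 -1.07061275]
```

View pics/w7z.png

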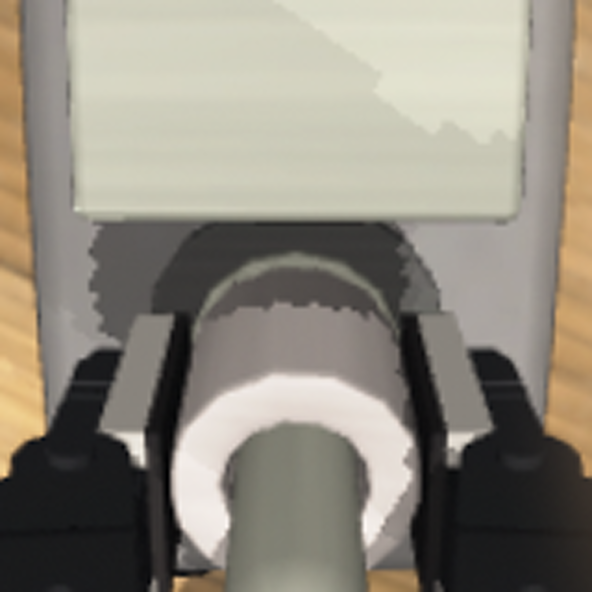

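```bash
python3 -m jog '[{"linear":[0.003,0,0],"rotation":[0,0,0],"grip":26},{"linear":[0.006,0,0],"rotation":[0,0,0],"grip":26},{"linear":[0.006,0,0],"rotation":[0,0,0],"grip":26}]' 40; python3 -c "
from rig import *
s=sense();print(s['force'],s['eef_pos'])"
```

```text
time_s: 6.92
eef_pos: [525.2, 120.7, 52.4]
ee_rot: [0.601, 0.372, 0.601, -0.372]
force: [-6.3, 0.4, 17.5]
grip_width: 0.335
[-6.30198244  0.36578755 17.47607841] [525.17486722 120.65602302  52.37557026]
```

```bash
python3 -m jog '[{"linear":[0,0,0],"rotation":[0,0,0],"grip":32},{"linear":[0,0,0],"rotation":[0,0,0],"grip":40},{"linear":[0,0,0],"rotation":[0,0,0],"grip":50},{"linear":[0,0,0],"rotation":[0,0,0],"grip":56},{"linear":[0,0,0],"rotation":[0,0,0],"grip":56},{"linear":[-0.06,0,0],"rotation":[0,0,0],"grip":56},{"linear":[-0.15,0,0],"rotation":[0,0,0],"grip":60},{"linear":[-0.27,0,0],"rotation":[0,0,0],"grip":70},{"linear":[-0.38,0,0],"rotation":[0,0,0],"grip":80},{"linear":[-0.42,0,0],"rotation":[0,0,0],"grip":80},{"linear":[-0.42,-0.1,0],"rotation":[0,0,0],"grip":80},{"linear":[-0.42,-0.13,0],"rotation":[0,0,0],"grip":80},{"linear":[-0.42,-0.13,0],"rotation":[0,0,0],"grip":80},{"linear":[-0.42,-0.13,0],"rotation":[0,0,0],"grip":80}]' 40
python3 - <<'E'
from look import *
s,p,d,K,T=look("w8"); rows(s,(586.5,-66,130),yawrot(-63.5))
cv2.imwrite("pics/w8z.png",cv2.resize(p[50:210,235:395,::-1],None,fx=3.7,fy=3.7,interpolation=cv2.INTER_CUBIC))
E
```

```text
time_s: 8.08
eef_pos: [490.5, 103.3, 178.6]
ee_rot: [0.601, 0.372, 0.601, -0.372]
force: [1.3, 0.1, 0.5]
grip_width: 0.934
t 8.0833 pos [490.5 103.3 178.6] F [1.3 0.1 0.5] grip 79.7
linear [0.162 0.035 0.648] rotation [-0.001  0.001 -0.   ]
```

View pics/w8z.png

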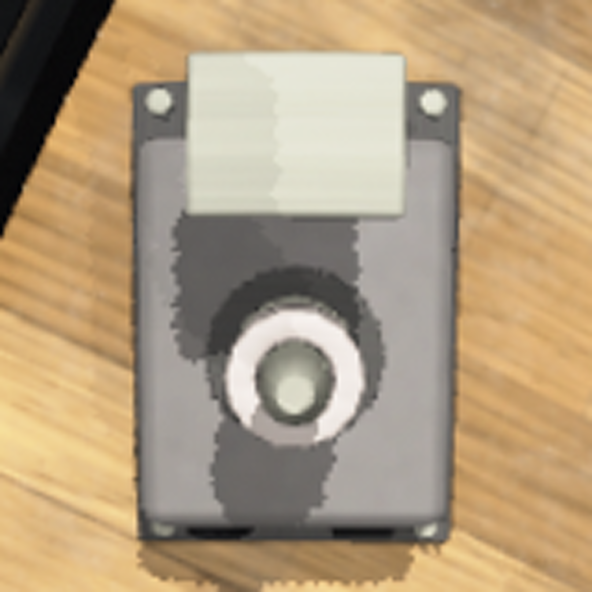

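```bash
python3 -m jog '[{"linear":[0,0.01,0.12],"rotation":[0,0,0],"grip":80},{"linear":[0,0.02,0.25],"rotation":[0,0,0],"grip":80},{"linear":[0.02,0.03,0.37],"rotation":[0,0,0],"grip":80},{"linear":[0.05,0.035,0.5],"rotation":[0,0,0],"grip":80},{"linear":[0.1,0.035,0.62],"rotation":[0,0,0],"grip":80},{"linear":[0.2,0.035,0.648],"rotation":[0,0,0],"grip":80},{"linear":[0.3,0.035,0.648],"rotation":[0,0,0],"grip":80},{"linear":[0.33,0.035,0.648],"rotation":[0,0,0],"grip":80},{"linear":[0.33,0.035,0.648],"rotation":[0,0,0],"grip":80},{"linear":[0.33,0.035,0.648],"rotation":[0,0,0],"grip":80}]' 40
python3 - <<'E'
from look import *
s,p,d,K,T=look("w9"); u=proj((586.8,-66,16),K,T,True); print(u)
for t,a,e in ring(p,(int(u[0]),int(u[1])),65,"wood"):
    if a>50: print(t,a,np.round(e[0],1),np.round(e[1],1),onz(e[0],16,K,T,True).round(1))
rows(s,(586.5,-66,2),yawrot(-63.5))
E
```

```text
time_s: 8.97
eef_pos: [587.6, -65.5, 80.3]
ee_rot: [0.602, 0.372, 0.601, -0.372]
force: [0.3, 0.4, 0.9]
grip_width: 0.938
t 8.9667 pos [587.6 -65.5  80.3] F [0.3 0.4 0.9] grip 80.1
[314.54459072 212.5311006 ]
outer 4686.5 [313.8 208. ] [76.8 77.8] [589.5 -64.   16. ]
hole 332.0 [313.5 208.4] [17.9 25. ] [589.2 -64.   16. ]
linear [ 0.261 -0.004 -0.   ] rotation [ 0.001  0.002 -0.001]
```

View pics/w9.png

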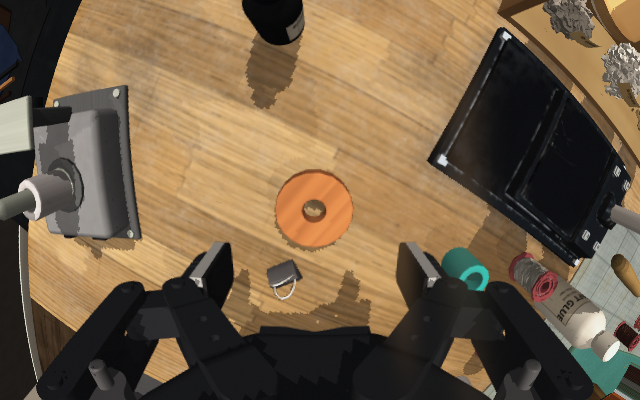

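```bash
python3 -m jog '[{"linear":[0.1,0,0],"rotation":[0,0,0],"grip":80},{"linear":[0.2,0,0],"rotation":[0,0,0],"grip":76},{"linear":[0.25,0,0],"rotation":[0,0,0],"grip":72},{"linear":[0.264,0,0],"rotation":[0,0,0],"grip":68},{"linear":[0.264,0,0],"rotation":[0,0,0],"grip":64},{"linear":[0.264,0,0],"rotation":[0,0,0],"grip":60},{"linear":[0.264,0,0],"rotation":[0,0,0],"grip":52},{"linear":[0.264,0,0],"rotation":[0,0,0],"grip":52},{"linear":[0.264,0,0],"rotation":[0,0,0],"grip":52},{"linear":[0.264,0,0],"rotation":[0,0,0],"grip":52},{"linear":[0.264,0,0],"rotation":[0,0,0],"grip":52}]' 40
python3 - <<'E'
from look import *
s,p,d,K,T=look("w10"); print(s['wrist_torque'])
cv2.imwrite("pics/w10z.png",cv2.resize(p[170:330,215:415,::-1],None,fx=3.7,fy=3.7,interpolation=cv2.INTER_CUBIC))
E
```

```text
time_s: 9.93
eef_pos: [589.5, -65.9, 4.7]
ee_rot: [0.604, 0.372, 0.599, -0.371]
force: [-1.4, 0.4, 6.1]
grip_width: 0.629
t 9.9333 pos [589.5 -65.9   4.7] F [-1.4  0.4  6.1] grip 53.7
[ 0.17328661  0.26966802 -0.01786965]
```

View pics/w10z.png

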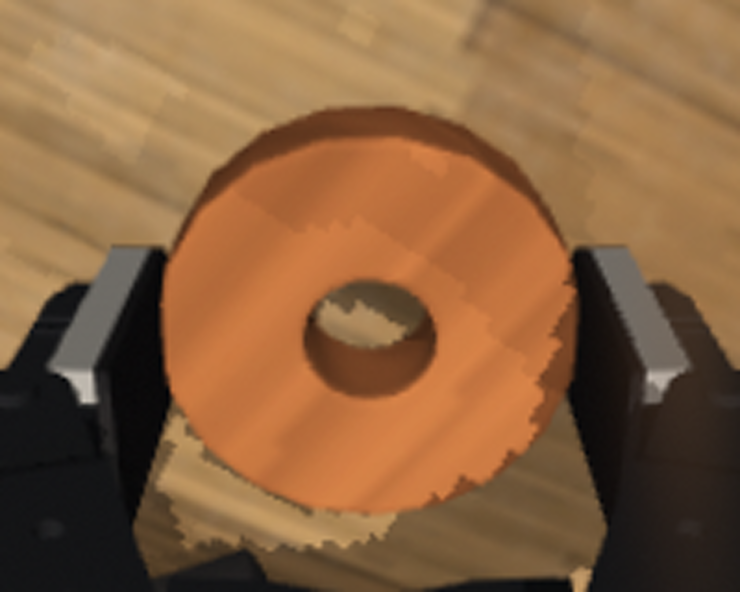

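```bash
python3 -m jog '[{"linear":[-0.03,0,0],"rotation":[0,0,0],"grip":52},{"linear":[-0.12,0,0],"rotation":[0,0,0],"grip":52},{"linear":[-0.24,0,0],"rotation":[0,0,0],"grip":52},{"linear":[-0.36,0,0],"rotation":[0,0,0],"grip":52},{"linear":[-0.48,0,0],"rotation":[0,0,0],"grip":52},{"linear":[-0.58,0,0],"rotation":[0,0,0],"grip":52},{"linear":[-0.58,0,0],"rotation":[0,0,0],"grip":52},{"linear":[-0.58,0,0],"rotation":[0,0,0],"grip":52}]' 40
python3 - <<'E'
from look import *
s,p,d,K,T=look("w11"); print(s['wrist_torque'])
for q in ("w10","w11"):
    w=np.load(q+".npz"); pos=w['pos']; Rm=R.from_quat(w['q'][[1,2,3,0]])
    zt=16-4.7+pos[2]
    for t,a,e in ring(w['p'],(315,255),62,"wood"):
        if a>50: print(q,t,a,np.round(e,1) if 0 else np.round(e[0],1),np.round(e[1],1),Rm.inv().apply(onz(e[0],zt,w['K'],w['T'],True)-pos).round(2))
    print(Rm.inv().apply(onz((315,261.4),zt,w['K'],w['T'],True)-pos).round(2), Rm.as_matrix()[2].round(4))
cv2.imwrite("pics/w11z.png",cv2.resize(p[170:330,215:415,::-1],None,fx=3.7,fy=3.7,interpolation=cv2.INTER_CUBIC))
rows(s,(525.,120.2,180),yawrot(-63.5))
E
```

```text
time_s: 10.65
eef_pos: [589.1, -65.7, 181.9]
ee_rot: [0.606, 0.373, 0.597, -0.371]
force: [0.3, 0.2, -2.2]
grip_width: 0.626
t 10.65 pos [589.1 -65.7 181.9] F [ 0.3  0.2 -2.2] grip 53.4
[0.00522826 0.06161392 0.06006445]
w10 outer 9176.5 [314.2 256.4] [104.8 111.9] [-11.29   2.    -0.07]
w10 hole 732.0 [314.5 259.2] [28.1 36.9] [-11.3    0.57   0.07]
[-11.3   -0.61   0.28] [-1.      0.005   0.0051]
w11 outer 9737.0 [314.3 253.9] [110.3 112.5] [-11.27   3.27  -0.1 ]
w11 hole 527.0 [314.6 255.7] [20.8 36.6] [-11.28   2.34   0.05]
[-11.3   -0.62   0.25] [-0.9999  0.0089  0.009 ]
linear [ 0.001  0.086 -0.65 ] rotation [ 0.002  0.018 -0.018]
```

View pics/w11z.png

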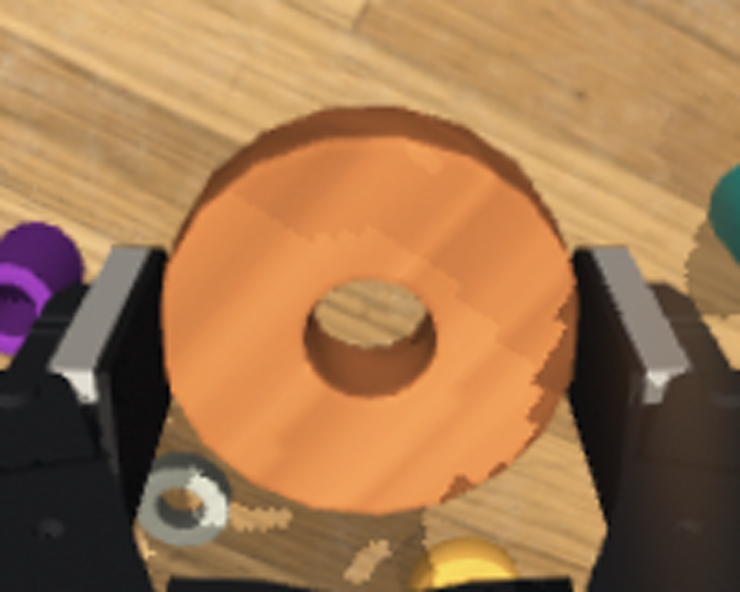

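```bash
python3 -m jog '[{"linear":[0,0.01,-0.1],"rotation":[0.002,0.018,-0.018],"grip":52},{"linear":[0,0.03,-0.22],"rotation":[0.002,0.018,-0.018],"grip":52},{"linear":[0,0.05,-0.34],"rotation":[0.002,0.018,-0.018],"grip":52},{"linear":[0,0.07,-0.46],"rotation":[0.002,0.018,-0.018],"grip":52},{"linear":[0,0.08,-0.57],"rotation":[0.002,0.018,-0.018],"grip":52},{"linear":[0,0.088,-0.63],"rotation":[0.002,0.018,-0.018],"grip":52},{"linear":[0,0.088,-0.651],"rotation":[0.002,0.018,-0.018],"grip":52},{"linear":[0,0.088,-0.651],"rotation":[0.002,0.018,-0.018],"grip":52},{"linear":[0,0.088,-0.651],"rotation":[0.002,0.018,-0.018],"grip":52}]' 40
python3 - <<'E'
from look import *
s,p,d,K,T=look("w12"); print(s['wrist_torque'])
cv2.imwrite("pics/w12z.png",cv2.resize(p[130:330,215:415,::-1],None,fx=3,fy=3,interpolation=cv2.INTER_CUBIC))
rows(s,(525.4,120.6,135),yawrot(-63.5))
E
```

```text
time_s: 11.45
eef_pos: [524.7, 120.5, 178.3]
ee_rot: [0.6, 0.372, 0.603, -0.373]
force: [0.6, 0.5, -0.2]
grip_width: 0.628
t 11.45 pos [524.7 120.5 178.3] F [ 0.6  0.5 -0.2] grip 53.6
[0.01603351 0.01739188 0.00225117]
linear [0.144 0.003 0.001] rotation [-0.    -0.005  0.007]
```

View pics/w12z.png

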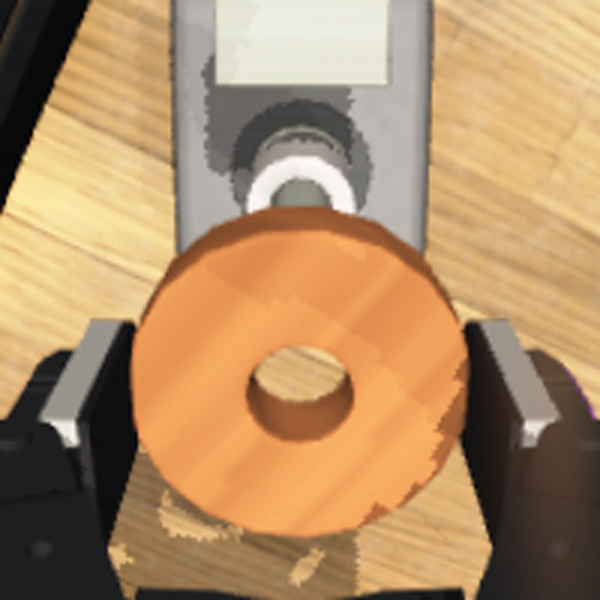

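```bash
python3 -m jog '[{"linear":[0.05,0.003,0.001],"rotation":[0,-0.005,0.007],"grip":52},{"linear":[0.1,0.003,0.001],"rotation":[0,-0.005,0.007],"grip":52},{"linear":[0.144,0.003,0.001],"rotation":[0,-0.005,0.007],"grip":52},{"linear":[0.144,0.003,0.001],"rotation":[0,-0.005,0.007],"grip":52},{"linear":[0.144,0.003,0.001],"rotation":[0,-0.005,0.007],"grip":52},{"linear":[0.144,0.003,0.001],"rotation":[0,-0.005,0.007],"grip":52}]' 40
python3 - <<'E'
from look import *
s,p,d,K,T=look("w13"); print(s['wrist_torque'])
cv2.imwrite("pics/w13z.png",cv2.resize(p[130:330,215:415,::-1],None,fx=3,fy=3,interpolation=cv2.INTER_CUBIC))
rows(s,(525.4,120.6,108),yawrot(-63.5))
E
```

```text
time_s: 12.0
eef_pos: [526.3, 119.6, 135.9]
ee_rot: [0.601, 0.373, 0.601, -0.372]
force: [-0.1, -0.1, -0.9]
grip_width: 0.627
t 12.0 pos [526.3 119.6 135.9] F [-0.1 -0.1 -0.9] grip 53.6
[-0.02733504 -0.00897784  0.00880226]
linear [ 0.093 -0.001 -0.004] rotation [-0.004  0.001 -0.002]
```

View pics/w13z.png

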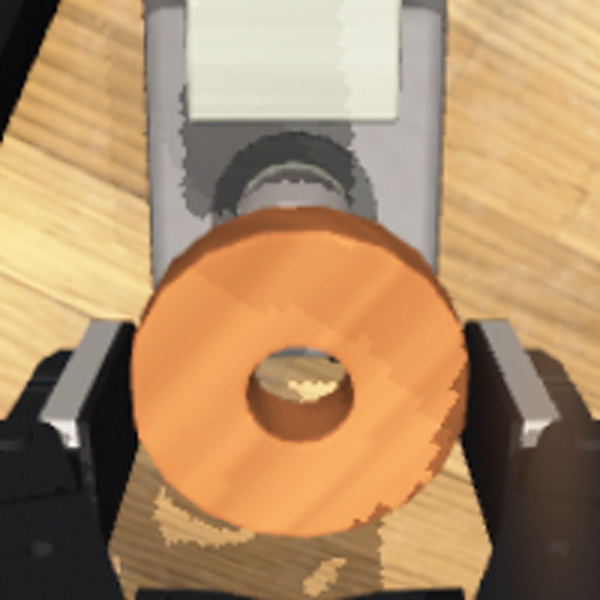

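```bash
python3 -m jog '[{"linear":[0.02,-0.001,-0.004],"rotation":[-0.004,0,-0.002],"grip":52},{"linear":[0.045,-0.001,-0.004],"rotation":[-0.004,0,-0.002],"grip":52},{"linear":[0.045,-0.001,-0.004],"rotation":[-0.004,0,-0.002],"grip":52},{"linear":[0.045,-0.001,-0.004],"rotation":[-0.004,0,-0.002],"grip":52}]' 40
python3 - <<'E'
from look import *
s,p,d,K,T=look("w14"); print(s['wrist_torque'])
cv2.imwrite("pics/w14z.png",cv2.resize(p[130:330,215:415,::-1],None,fx=3,fy=3,interpolation=cv2.INTER_CUBIC))
rows(s,(525.4,120.6,105),yawrot(-63.5))
E
```

```text
time_s: 12.38
eef_pos: [525.3, 120.7, 122.1]
ee_rot: [0.601, 0.372, 0.601, -0.372]
force: [0.2, -0.2, -0.6]
grip_width: 0.625
t 12.3833 pos [525.3 120.7 122.1] F [ 0.2 -0.2 -0.6] grip 53.3
[ 0.03585583 -0.00997347  0.06548071]
linear [0.057 0.    0.001] rotation [0.001 0.    0.001]
```

View pics/w14z.png

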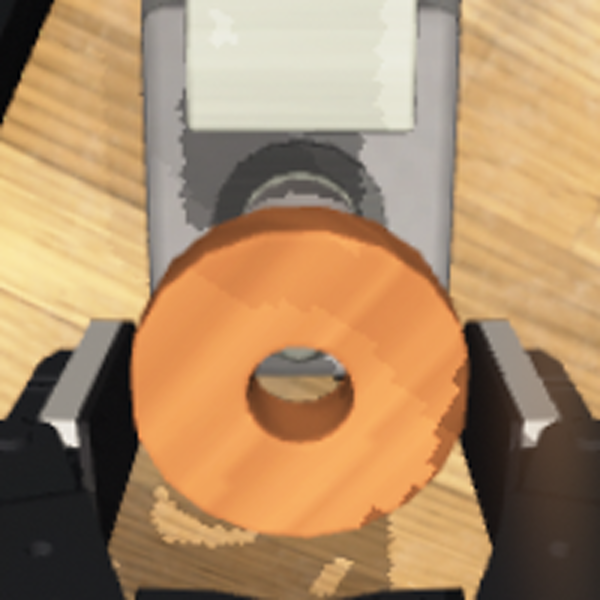

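Aligned (rest spans 187–415, mid 301 against bore 300). Descending.

```bash
python3 -m jog '[{"linear":[0.015,0,0.001],"rotation":[0,0,0],"grip":52},{"linear":[0.03,0,0.001],"rotation":[0,0,0],"grip":52},{"linear":[0.045,0,0.001],"rotation":[0,0,0],"grip":52},{"linear":[0.057,0,0.001],"rotation":[0,0,0],"grip":52},{"linear":[0.057,0,0.001],"rotation":[0,0,0],"grip":52},{"linear":[0.057,0,0.001],"rotation":[0,0,0],"grip":52}]' 40
python3 - <<'E'
from look import *
s,p,d,K,T=look("w15"); print(s['wrist_torque'])
cv2.imwrite("pics/w15z.png",cv2.resize(p[130:330,215:415,::-1],None,fx=3,fy=3,interpolation=cv2.INTER_CUBIC))
rows(s,(525.4,120.6,89),yawrot(-63.5))
E
```

```text
time_s: 12.93
eef_pos: [525.6, 120.4, 105.1]
ee_rot: [0.601, 0.372, 0.601, -0.372]
force: [0.7, -1.2, -0.1]
grip_width: 0.621
t 12.9333 pos [525.6 120.4 105.1] F [ 0.7 -1.2 -0.1] grip 53.0
[-0.02569528  0.02249395  0.01250941]
linear [ 0.054 -0.    -0.001] rotation [0.001 0.    0.001]
```

View pics/w15z.png

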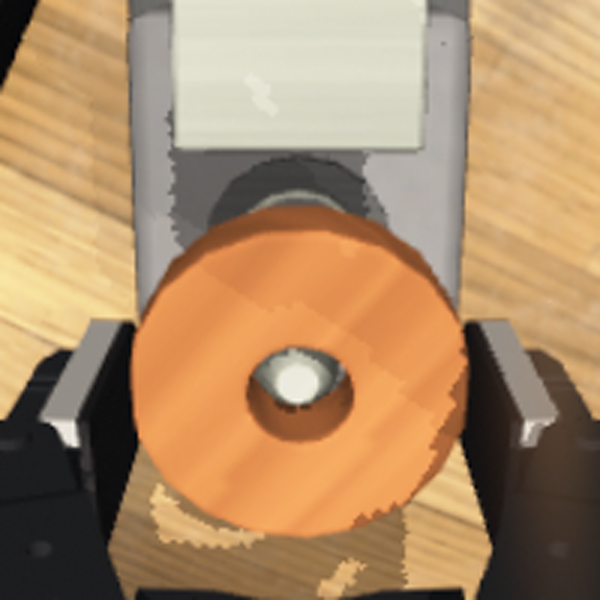

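```bash
python3 -m jog '[{"linear":[0.015,0,-0.001],"rotation":[0,0,0],"grip":52},{"linear":[0.03,0,-0.001],"rotation":[0,0,0],"grip":52},{"linear":[0.043,0,-0.001],"rotation":[0,0,0],"grip":52},{"linear":[0.052,0,-0.001],"rotation":[0,0,0],"grip":52},{"linear":[0.052,0,-0.001],"rotation":[0,0,0],"grip":52},{"linear":[0.055,0,-0.001],"rotation":[0,0,0],"grip":52},{"linear":[0.055,0,-0.001],"rotation":[0,0,0],"grip":52}]' 40
python3 - <<'E'
from look import *
s=sense(); print(s['wrist_torque'],s['force'])
E
```

```text
time_s: 13.57
eef_pos: [525.6, 120.7, 88.8]
ee_rot: [0.601, 0.372, 0.601, -0.372]
force: [0.3, 0.4, -0.9]
grip_width: 0.625
[-0.00730081 -0.04631921 -0.02481021] [ 0.26957078  0.42386321 -0.92164464]
```

```bash
python3 -m jog '[{"linear":[0.004,0,0],"rotation":[0,0,0],"grip":52},{"linear":[0.008,0,0],"rotation":[0,0,0],"grip":52},{"linear":[0.011,0,0],"rotation":[0,0,0],"grip":52},{"linear":[0.011,0,0],"rotation":[0,0,0],"grip":52}]' 40
python3 - <<'E'
from look import *
s,p,d,K,T=look("w16"); print(s['wrist_torque'],s['force'])
cv2.imwrite("pics/w16z.png",cv2.resize(p[130:330,215:415,::-1],None,fx=3,fy=3,interpolation=cv2.INTER_CUBIC))
E
```

```text
time_s: 13.9
eef_pos: [526.1, 120.8, 86.7]
ee_rot: [0.602, 0.372, 0.601, -0.372]
force: [-2.6, -0.8, 9.9]
grip_width: 0.621
t 13.9 pos [526.1 120.8  86.7] F [-2.6 -0.8  9.9] grip 53.0
[-0.02253701  0.40786938 -0.07915043] [-2.63799832 -0.77322687  9.86310986]
```

View pics/w16z.png

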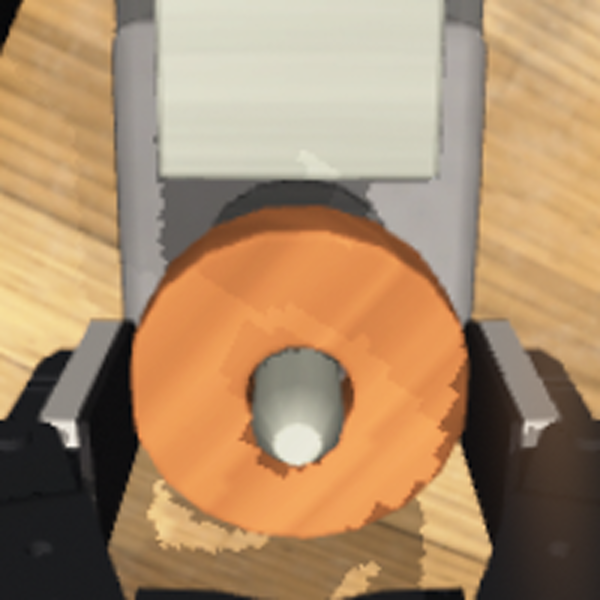

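```bash
python3 -m jog '[{"linear":[0,0,0],"rotation":[0,0,0],"grip":57},{"linear":[0,0,0],"rotation":[0,0,0],"grip":62},{"linear":[0,0,0],"rotation":[0,0,0],"grip":70},{"linear":[0,0,0],"rotation":[0,0,0],"grip":75},{"linear":[0,0,0],"rotation":[0,0,0],"grip":75},{"linear":[-0.06,0,0],"rotation":[0,0,0],"grip":75},{"linear":[-0.15,0,0],"rotation":[0,0,0],"grip":75},{"linear":[-0.25,0,0],"rotation":[0,0,0],"grip":75},{"linear":[-0.3,-0.05,0],"rotation":[0,0,0],"grip":70},{"linear":[-0.3,-0.15,0],"rotation":[0,0,0],"grip":60},{"linear":[-0.3,-0.15,0],"rotation":[0,0,0],"grip":60},{"linear":[-0.3,-0.15,0],"rotation":[0,0,0],"grip":60}]' 40
python3 - <<'E'
from look import *
s,p,d,K,T=look("w17"); rows(s,(423.5,-81,80),yawrot(-63.5))
cv2.imwrite("pics/w17z.png",cv2.resize(p[50:210,235:395,::-1],None,fx=3.7,fy=3.7,interpolation=cv2.INTER_CUBIC))
E
```

```text
time_s: 14.95
eef_pos: [485.2, 100.4, 176.9]
ee_rot: [0.602, 0.373, 0.6, -0.372]
force: [0.1, 0.4, -0.7]
grip_width: 0.704
t 14.95 pos [485.2 100.4 176.9] F [ 0.1  0.4 -0.7] grip 60.1
linear [ 0.323 -0.454  0.449] rotation [-0.001  0.003 -0.004]
```

View pics/w17z.png

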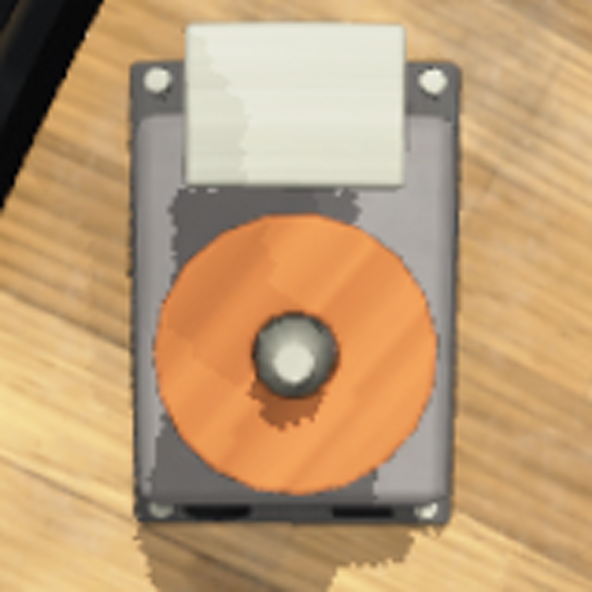

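```bash
python3 -m jog '[{"linear":[0,-0.09,0.09],"rotation":[0,0.003,-0.004],"grip":55},{"linear":[0,-0.18,0.18],"rotation":[0,0.003,-0.004],"grip":55},{"linear":[0,-0.27,0.27],"rotation":[0,0.003,-0.004],"grip":55},{"linear":[0.04,-0.36,0.36],"rotation":[0,0.003,-0.004],"grip":55},{"linear":[0.1,-0.454,0.449],"rotation":[0,0.003,-0.004],"grip":55},{"linear":[0.2,-0.454,0.449],"rotation":[0,0.003,-0.004],"grip":55},{"linear":[0.3,-0.454,0.449],"rotation":[0,0.003,-0.004],"grip":55},{"linear":[0.356,-0.454,0.449],"rotation":[0,0.003,-0.004],"grip":55},{"linear":[0.356,-0.454,0.449],"rotation":[0,0.003,-0.004],"grip":55},{"linear":[0.356,-0.454,0.449],"rotation":[0,0.003,-0.004],"grip":55}]' 40
python3 - <<'E'
from look import *
s,p,d,K,T=look("w18"); u=proj((423.6,-81,12),K,T,True); print(u)
for t,a,e in ring(p,(int(u[0]),int(u[1])),38,"metal"):
    if a>50: print(t,a,np.round(e[0],1),np.round(e[1],1),onz(e[0],12,K,T,True).round(1))
rows(s,(423.6,-81,3),yawrot(-63.5))
E
```

```text
time_s: 15.83
eef_pos: [424.8, -80.7, 69.7]
ee_rot: [0.601, 0.372, 0.602, -0.372]
force: [0.4, -0.7, 1.3]
grip_width: 0.647
t 15.8333 pos [424.8 -80.7  69.7] F [ 0.4 -0.7  1.3] grip 55.2
[314.21070209 215.84652349]
outer 1482.5 [313.2 215.8] [42.4 44.6] [423.3 -80.3  12. ]
hole 515.0 [313.1 215.9] [24.7 26.6] [423.2 -80.3  12. ]
linear [ 0.222 -0.004 -0.001] rotation [ 0.    -0.002  0.001]
```

View pics/w18.png

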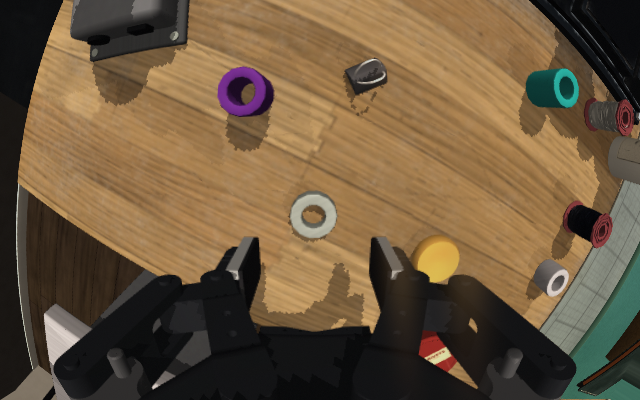

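```bash
python3 -m jog '[{"linear":[0.1,-0.004,-0.002],"rotation":[0,0,0],"grip":55},{"linear":[0.19,-0.004,-0.002],"rotation":[0,0,0],"grip":52},{"linear":[0.224,-0.004,-0.002],"rotation":[0,0,0],"grip":48},{"linear":[0.224,-0.004,-0.002],"rotation":[0,0,0],"grip":42},{"linear":[0.224,-0.004,-0.002],"rotation":[0,0,0],"grip":36},{"linear":[0.224,-0.004,-0.002],"rotation":[0,0,0],"grip":29},{"linear":[0.224,-0.004,-0.002],"rotation":[0,0,0],"grip":29},{"linear":[0.224,-0.004,-0.002],"rotation":[0,0,0],"grip":29},{"linear":[0.224,-0.004,-0.002],"rotation":[0,0,0],"grip":29},{"linear":[0.224,-0.004,-0.002],"rotation":[0,0,0],"grip":29}]' 40
python3 - <<'E'
from look import *
s,p,d,K,T=look("w19"); print(s['wrist_torque'])
cv2.imwrite("pics/w19z.png",cv2.resize(p[180:330,235:395,::-1],None,fx=3.9,fy=3.9,interpolation=cv2.INTER_CUBIC))
E
```

```text
time_s: 16.72
eef_pos: [425.1, -81.2, 4.9]
ee_rot: [0.603, 0.372, 0.6, -0.372]
force: [-0.5, 1.5, 7.3]
grip_width: 0.357
t 16.7167 pos [425.1 -81.2   4.9] F [-0.5  1.5  7.3] grip 30.5
[ 0.31527897  0.12799559 -0.01276758]
```

View pics/w19z.png

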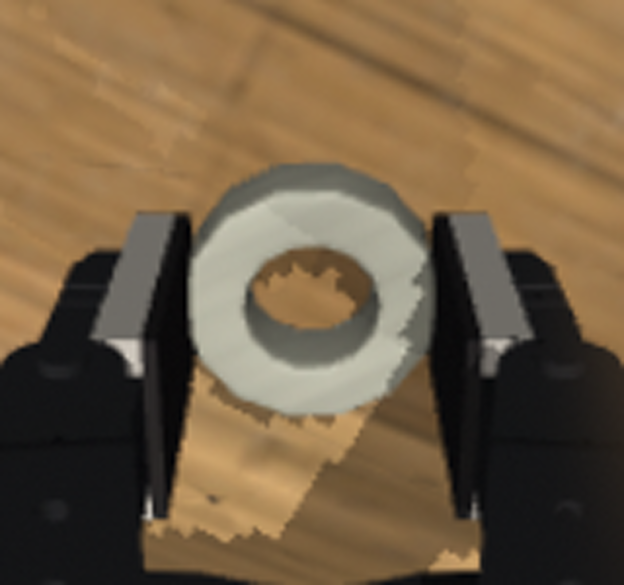

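```bash
python3 -m jog '[{"linear":[-0.03,0,0],"rotation":[0,0,0],"grip":29},{"linear":[-0.12,0,0],"rotation":[0,0,0],"grip":29},{"linear":[-0.24,0,0],"rotation":[0,0,0],"grip":29},{"linear":[-0.36,0,0],"rotation":[0,0,0],"grip":29},{"linear":[-0.48,0,0],"rotation":[0,0,0],"grip":29},{"linear":[-0.56,0,0],"rotation":[0,0,0],"grip":29},{"linear":[-0.56,0,0],"rotation":[0,0,0],"grip":29}]' 40
python3 - <<'E'
from look import *
s,p,d,K,T=look("w20")
for q in ("w19","w20"):
    w=np.load(q+".npz"); pos=w['pos']; Rm=R.from_quat(w['q'][[1,2,3,0]])
    o=Rm.inv().apply(onz((315,258.6),12-4.9+pos[2],w['K'],w['T'],True)-pos); print(o.round(2),Rm.as_matrix()[2].round(4))
Rt=yawrot(-63.5); off=Rt.apply([0,o[1],o[2]]); tgt=np.array([524.95,120.15,0])-off; print("target",tgt)
tgt[2]=175; rows(s,tgt,Rt)
cv2.imwrite("pics/w20z.png",cv2.resize(p[180:330,235:395,::-1],None,fx=3.9,fy=3.9,interpolation=cv2.INTER_CUBIC))
E
```

```text
time_s: 17.35
eef_pos: [426.4, -81.8, 178.8]
ee_rot: [0.607, 0.372, 0.596, -0.371]
force: [0.7, -0.4, 0.6]
grip_width: 0.356
t 17.35 pos [426.4 -81.8 178.8] F [ 0.7 -0.4  0.6] grip 30.4
[-7.1  -1.23  0.26] [-1.      0.003   0.0031]
[-7.11 -1.22  0.27] [-0.9999  0.0094  0.0118]
target [5.25921902e+02 1.20931443e+02 1.05780663e-16]
linear [ 0.013  0.599 -0.456] rotation [ 0.002  0.024 -0.019]
```

View pics/w20z.png

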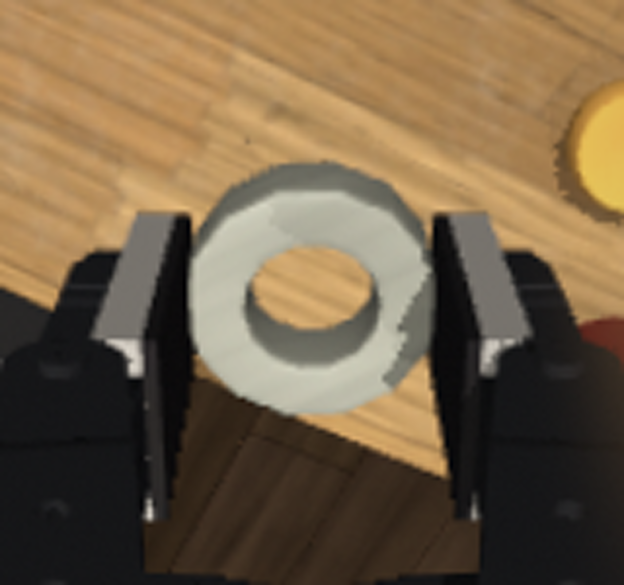

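```bash
python3 -m jog '[{"linear":[0,0.1,-0.07],"rotation":[0.002,0.024,-0.019],"grip":29},{"linear":[0,0.2,-0.15],"rotation":[0.002,0.024,-0.019],"grip":29},{"linear":[0,0.3,-0.23],"rotation":[0.002,0.024,-0.019],"grip":29},{"linear":[0.01,0.4,-0.31],"rotation":[0.002,0.024,-0.019],"grip":29},{"linear":[0.01,0.5,-0.39],"rotation":[0.002,0.024,-0.019],"grip":29},{"linear":[0.01,0.57,-0.44],"rotation":[0.002,0.024,-0.019],"grip":29},{"linear":[0.013,0.599,-0.456],"rotation":[0.002,0.024,-0.019],"grip":29},{"linear":[0.013,0.599,-0.456],"rotation":[0.002,0.024,-0.019],"grip":29},{"linear":[0.013,0.599,-0.456],"rotation":[0.002,0.024,-0.019],"grip":29},{"linear":[0.013,0.599,-0.456],"rotation":[0.002,0.024,-0.019],"grip":29}]' 40
python3 - <<'E'
from look import *
s,p,d,K,T=look("w21"); rows(s,(526,120.9,128),yawrot(-63.5))
E
```

```text
time_s: 18.23
eef_pos: [524.5, 120.1, 171.9]
ee_rot: [0.599, 0.372, 0.603, -0.373]
force: [-0.2, -0.3, 0.4]
grip_width: 0.358
t 18.2333 pos [524.5 120.1 171.9] F [-0.2 -0.3  0.4] grip 30.6
linear [0.146 0.006 0.   ] rotation [-0.003 -0.007  0.007]
```

```bash
python3 -m jog '[{"linear":[0.05,0.006,0],"rotation":[-0.003,-0.007,0.007],"grip":29},{"linear":[0.1,0.006,0],"rotation":[-0.003,-0.007,0.007],"grip":29},{"linear":[0.146,0.006,0],"rotation":[-0.003,-0.007,0.007],"grip":29},{"linear":[0.146,0.006,0],"rotation":[-0.003,-0.007,0.007],"grip":29},{"linear":[0.146,0.006,0],"rotation":[-0.003,-0.007,0.007],"grip":29},{"linear":[0.146,0.006,0],"rotation":[-0.003,-0.007,0.007],"grip":29}]' 40
python3 - <<'E'
from look import *
s,p,d,K,T=look("w22"); rows(s,(526,120.9,118),yawrot(-63.5))
cv2.imwrite("pics/w22z.png",cv2.resize(p[130:330,215:415,::-1],None,fx=3,fy=3,interpolation=cv2.INTER_CUBIC))
E
```

```text
time_s: 18.78
eef_pos: [526.4, 120.3, 129.3]
ee_rot: [0.602, 0.373, 0.601, -0.372]
force: [0.4, -0.4, 0.3]
grip_width: 0.355
t 18.7833 pos [526.4 120.3 129.3] F [ 0.4 -0.4  0.3] grip 30.3
linear [ 0.038 -0.    -0.002] rotation [-0.002  0.001 -0.003]
```

View pics/w22z.png

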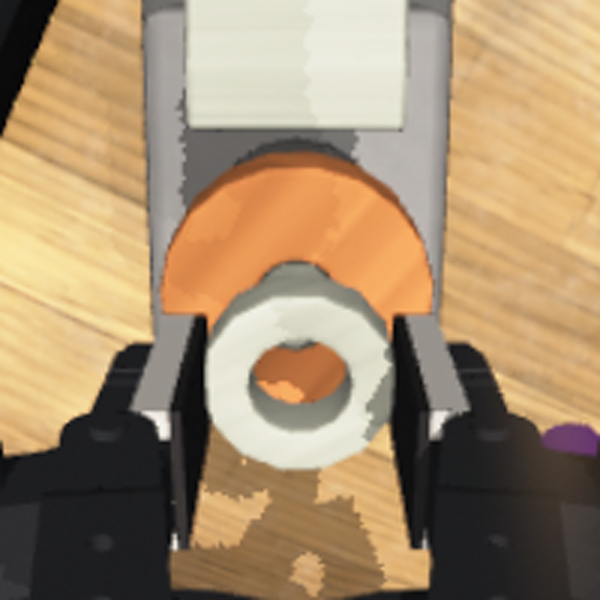

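```bash
python3 -m jog '[{"linear":[0.01,0,-0.002],"rotation":[-0.002,0,-0.003],"grip":29},{"linear":[0.02,0,-0.002],"rotation":[-0.002,0,-0.003],"grip":29},{"linear":[0.035,0,-0.002],"rotation":[-0.002,0,-0.003],"grip":29},{"linear":[0.05,0,-0.002],"rotation":[-0.002,0,-0.003],"grip":29},{"linear":[0.058,0,-0.002],"rotation":[-0.002,0,-0.003],"grip":29},{"linear":[0.058,0,-0.002],"rotation":[-0.002,0,-0.003],"grip":29}]' 40
python3 - <<'E'
from look import *
s,p,d,K,T=look("w23"); rows(s,(526,120.9,104),yawrot(-63.5))
cv2.imwrite("pics/w23z.png",cv2.resize(p[130:330,215:415,::-1],None,fx=3,fy=3,interpolation=cv2.INTER_CUBIC))
E
```

```text
time_s: 19.33
eef_pos: [525.9, 121.0, 111.2]
ee_rot: [0.601, 0.372, 0.601, -0.372]
force: [0.5, 0.0, -1.3]
grip_width: 0.356
t 19.3333 pos [525.9 121.  111.2] F [ 0.5  0.  -1.3] grip 30.4
linear [0.024 0.    0.001] rotation [0.    0.    0.002]
```

View pics/w23z.png

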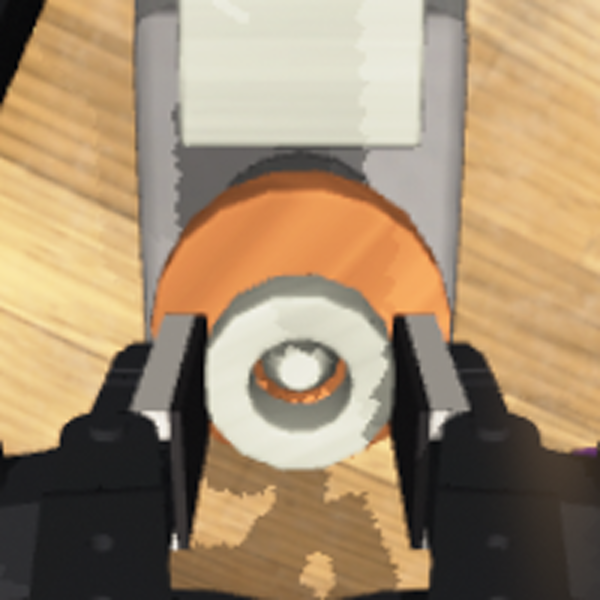

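```bash
python3 -m jog '[{"linear":[0.008,0,0],"rotation":[0,0,0],"grip":29},{"linear":[0.016,0,0],"rotation":[0,0,0],"grip":29},{"linear":[0.023,0,0],"rotation":[0,0,0],"grip":29},{"linear":[0.023,0,0],"rotation":[0,0,0],"grip":29},{"linear":[0.027,0,0],"rotation":[0,0,0],"grip":29},{"linear":[0.031,0,0],"rotation":[0,0,0],"grip":29},{"linear":[0.033,0,0],"rotation":[0,0,0],"grip":29},{"linear":[0.033,0,0],"rotation":[0,0,0],"grip":29}]' 40
python3 - <<'E'
from look import *
s,p,d,K,T=look("w24"); print(s['wrist_torque'])
cv2.imwrite("pics/w24z.png",cv2.resize(p[130:330,215:415,::-1],None,fx=3,fy=3,interpolation=cv2.INTER_CUBIC))
E
```

```text
time_s: 20.05
eef_pos: [526.7, 121.1, 102.9]
ee_rot: [0.602, 0.372, 0.601, -0.372]
force: [-1.5, 0.1, 8.1]
grip_width: 0.356
t 20.05 pos [526.7 121.1 102.9] F [-1.5  0.1  8.1] grip 30.4
[0.07365732 0.31366261 0.06644598]
```

View pics/w24z.png

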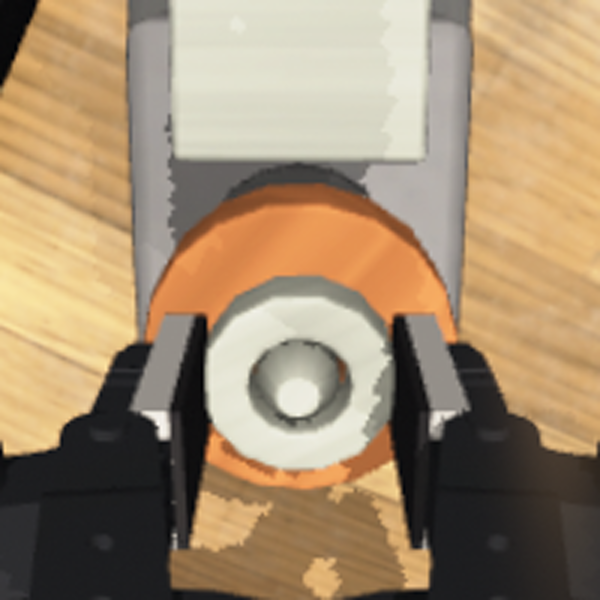

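Seated at exactly 102.9 with 8 N contact. Release and back off.

```bash
python3 -m jog '[{"linear":[0,0,0],"rotation":[0,0,0],"grip":34},{"linear":[0,0,0],"rotation":[0,0,0],"grip":40},{"linear":[0,0,0],"rotation":[0,0,0],"grip":50},{"linear":[0,0,0],"rotation":[0,0,0],"grip":55},{"linear":[0,0,0],"rotation":[0,0,0],"grip":55},{"linear":[-0.05,0,0],"rotation":[0,0,0],"grip":55},{"linear":[-0.13,0,0],"rotation":[0,0,0],"grip":55},{"linear":[-0.22,0,0],"rotation":[0,0,0],"grip":55},{"linear":[-0.27,-0.05,0],"rotation":[0,0,0],"grip":55},{"linear":[-0.27,-0.17,0],"rotation":[0,0,0],"grip":55},{"linear":[-0.27,-0.2,0],"rotation":[0,0,0],"grip":55},{"linear":[-0.27,-0.2,0],"rotation":[0,0,0],"grip":55},{"linear":[-0.27,-0.2,0],"rotation":[0,0,0],"grip":55}]' 40
python3 - <<'E'
from look import *
s,p,d,K,T=look("w25")
a,_,_,_,_=look("s25","scene"); look("t25","top")
cv2.imwrite("pics/w25z.png",cv2.resize(p[50:210,235:395,::-1],None,fx=3.7,fy=3.7,interpolation=cv2.INTER_CUBIC))
P=cv2.imread("pics/s25.png"); Q=cv2.imread("pics/t25.png")
cv2.imwrite("pics/s25z.png",np.vstack([cv2.resize(P[150:320,190:440],(600,408)),]))
cv2.imwrite("pics/t25z.png",cv2.resize(Q[110:310,180:450],None,fx=2.9,fy=2.9))
E
```

```text
time_s: 21.18
eef_pos: [473.2, 94.3, 184.0]
ee_rot: [0.602, 0.373, 0.6, -0.372]
force: [0.6, 0.6, -0.1]
grip_width: 0.647
t 21.1833 pos [473.2  94.3 184. ] F [ 0.6  0.6 -0.1] grip 55.3
t 21.2333 pos [473.6  94.5 183.9] F [0.5 0.2 0.2] grip 55.2
t 21.2833 pos [473.6  94.6 183.7] F [-0.1  0.5 -0.5] grip 55.1
```

View pics/w25z.png

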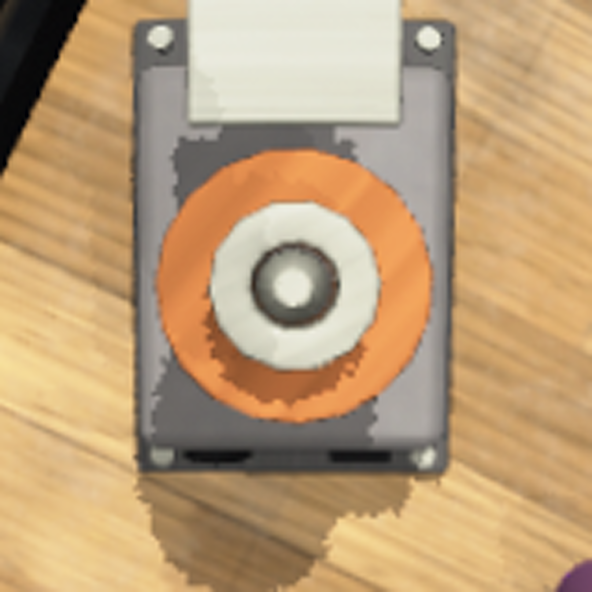

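View pics/s25z.png

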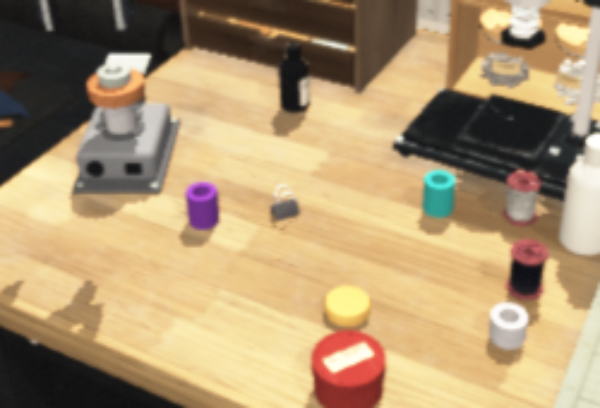

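View pics/t25z.png

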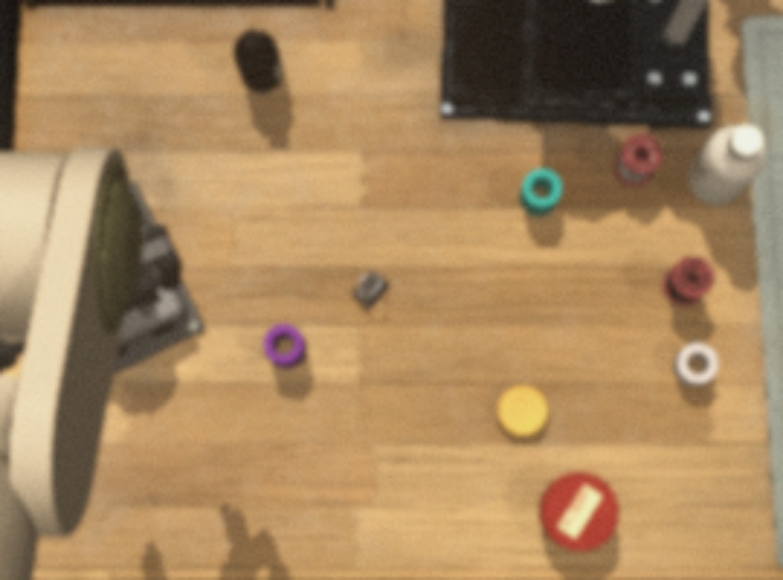

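The wrist view shows the collar and wheel centred on the spindle. The scene view shows the stack seated flat. In the top view all bystanders are at the same pixels as at the start. Handing in.

```bash
python3 -c "
from rig import *
print(finish_job())"
```

```text
the job is handed in; nothing more can be done
None
```

The taller sleeve, the wooden wheel and the steel collar are on the spindle in that order. I guided each one down in the gripper until it touched the part below, then released it.

- **Seating:** the downward contact forces were about 17, 10 and 8 N. The tool heights at contact were 52.4, 86.7 and 102.9 mm, which match what the stacked part heights predict to within about 0.1 mm.
- **Final pictures:** the wrist and scene views show the stack centred and flat. The gripper was clear of it, and the spare sleeve and the other things on the bench showed no visible movement from their starting pixels. The arm hid the burnisher in the last top view, so that camera did not confirm the stack.
- **Time and faults:** about 21 s of robot time was used. No check failed. While the wheel was hovering above the spindle the tool was about 1.3 mm off line, and I corrected that before going down.

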